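# Check bearing blocks on the measuring machine

### The job

Lever the parts case open with the spatula's thin blade at the notch under the front of the lid, swing the lid right back and lay the spatula flat on the green mat again; then set every bearing block from the case gently on its feet on the measuring machine's table. With all of them on it, push the joystick away from you to its stop, so that the table runs fully in under the lens, and hold it there for a good two seconds while the picture is taken. Let the table come back out and move all the blocks into the steel tray, standing on their feet, without disturbing the other things on the desk.

Things in the scene. Friction and masses are not known exactly. Their poses are not given: they have to be found in the camera images.
- blade_tip (a point): Middle of the end of the spatula's blade. The tool is 195 mm long: a dark wooden handle 105 x 22 mm, 20 mm high, and a thin steel blade 90 x 24 mm, 2 mm thick, set at the handle's mid-height. It lies flat on the green mat. x points along the blade, away from the handle; z is up through its flat.
- blade_grip (a point): The middle of the spatula's handle's length and height (10 mm over what it lies on), near the tool's centre of mass; 135 mm behind the tip. Same axes as the tip. The tool weighs about 90 g.
- mat_top (a point): Centre of the top face of the green mat, 180 mm (x) by 270 mm (y), 2 mm thick, fixed to the desk.
- notch (a point): Middle of the blade notch in the front wall of the parts case (on its outside): the notch is 50 mm wide and 9 mm high, right under the lid, 46 to 55 mm over the desk; this point is 50.5 mm over the desk. x points straight into the case, towards the hinge, y to its left. The case is a fixed grey box, 140 mm deep (x), 280 mm wide (y), 55 mm high, walls 6 mm, floor 5 mm.
- case_hinge (a point): Middle of the lid's hinge line (along y), at the back edge of the case, 140 mm behind the notch and level with the lid's underside, 55.5 mm over the desk. The lid is a flush see-through plate 6 mm thick with a grey border and no handle, 140 x 280 mm like the case.
- lid (a joint): Angle of the lid: 0 shut, 1.57 upright, 1.9 at its stop. It is stiff (about 1.6 N at the front edge to raise it) and stays wherever it is left.
- stage_top (a point): Centre of the glass top of the measuring machine's table, 72 mm over the desk; it moves with the table, a flat plate, no rim, 170 mm (x) by 240 mm (y). x points to the back of the machine. With the table out, the axis of the lens is 115 mm behind this point; its ring light is 68 mm across, its underside 179 mm over the desk, the camera head (80 mm wide) starts 75 mm behind this point, 235 mm up.
- stage (a joint): Travel of the measuring table in m: 0 out (loading, where springs hold it), 0.10 fully in under the lens. It follows the joystick (hold-to-run): 22 mm per 0.1 rad of tilt, damped, and comes back out within about 2 s when the stick is let go. A stray push of 1 N along x shifts it by some 20 mm until released.
- knob (a point): Centre of the joystick's knob, a black upright cylinder 30 mm across and 40 mm high on a thin stem, standing on the grey jog box (120 x 110 mm, 50 mm high, fixed to the desk). With the stick centred it is 130 mm over the desk. It moves with the stick.
- jog_pivot (a point): The joystick's pivot, in the middle of the jog box's top, 50 mm over the desk and 80 mm below the knob's centre. x points away from the operator (the way that runs the table in), y to the left.
- stick (a joint): Fore-and-aft tilt of the joystick: 0 centred, +0.45 on its stop away from the operator (along x of the jog box: table fully in), -0.1 on its stop towards the operator. Springs centre it; to hold it at +0.45 takes about 10 N at the knob, pushed square (pinched knobs slide). It also gives sideways, by 0.3 either way against a spring, which moves nothing.
- tray_in (a point): Centre of the inner floor, 4 mm over the desk, of the shallow steel tray, 160 mm (x) by 240 mm (y), 26 mm high, walls 4 mm. It is loose and weighs 0.5 kg.
- block1_mid (a point): Middle of an aluminium bearing block, 19 mm over its underside: a foot 80 mm long (x), 30 wide (y), 10 high, with a rounded housing 40 long, 30 wide, 40 high on its middle, bored along y. Its sides are flat and upright, 30 mm apart along y. z points up when it stands; 0.13 to 0.25 kg. The blocks are alike; two or three of four are there, in a row across the case, 62 mm apart.
- block2_mid (a point): Middle of an aluminium bearing block, 19 mm over its underside: a foot 80 mm long (x), 30 wide (y), 10 high, with a rounded housing 40 long, 30 wide, 40 high on its middle, bored along y. Its sides are flat and upright, 30 mm apart along y. z points up when it stands; 0.13 to 0.25 kg. The blocks are alike; two or three of four are there, in a row across the case, 62 mm apart.
- block3_mid (a point): Middle of an aluminium bearing block, 19 mm over its underside: a foot 80 mm long (x), 30 wide (y), 10 high, with a rounded housing 40 long, 30 wide, 40 high on its middle, bored along y. Its sides are flat and upright, 30 mm apart along y. z points up when it stands; 0.13 to 0.25 kg. The blocks are alike; two or three of four are there, in a row across the case, 62 mm apart.
- block4_mid (a point): Middle of an aluminium bearing block, 19 mm over its underside: a foot 80 mm long (x), 30 wide (y), 10 high, with a rounded housing 40 long, 30 wide, 40 high on its middle, bored along y. Its sides are flat and upright, 30 mm apart along y. z points up when it stands; 0.13 to 0.25 kg. The blocks are alike; two or three of four are there, in a row across the case, 62 mm apart.
- table_home (a point): Where the centre of the table's glass top is when the table is out (a point fixed to the machine, 72 mm over the desk). x points to the back of the machine: the way the table runs in.
Not all that is in view belongs to the job. Of the things that look like the part that bears blade_tip, the smaller one is meant.

How it is judged (in metres and radians):
On the way, in this order (a step that is already met when the one before it is completed fails the run):
1. the lid has been raised by more than 0.3 rad with the spatula's blade pushing on it (value of joint lid above 0.3 rad and contact force between blade and lid above 0.1 N), for 0.05 s.
2. the spatula is laid down and all the blocks stand on their feet on the measuring table, let go, with the table out (within 30 mm) (z of blade_grip in the frame of mat_top below 0.02 m and value of joint stage below 0.03 m and x of block1_mid in the frame of stage_top between -0.06 and 0.06 m and y of block1_mid in the frame of stage_top between -0.11 and 0.11 m and z of block1_mid in the frame of stage_top between 0.014 and 0.024 m and angle between each of block1_mid, block2_mid, block3_mid, block4_mid's own z axis and vertical below 0.12 rad and contact force between the fingers and block1 below 0.05 N and x of block2_mid in the frame of stage_top between -0.06 and 0.06 m and y of block2_mid in the frame of stage_top between -0.11 and 0.11 m and z of block2_mid in the frame of stage_top between 0.014 and 0.024 m and contact force between the fingers and block2 below 0.05 N and x of block3_mid in the frame of stage_top between -0.06 and 0.06 m and y of block3_mid in the frame of stage_top between -0.11 and 0.11 m and z of block3_mid in the frame of stage_top between 0.014 and 0.024 m and contact force between the fingers and block3 below 0.05 N and x of block4_mid in the frame of stage_top between -0.06 and 0.06 m and y of block4_mid in the frame of stage_top between -0.11 and 0.11 m and z of block4_mid in the frame of stage_top between 0.014 and 0.024 m and contact force between the fingers and block4 below 0.05 N), for 0.2 s.
3. the stick is held over (beyond 0.38 rad) away from the operator, the table in under the lens (within 15 mm), all the blocks standing on it, for 1.5 s (value of joint stage above 0.085 m and value of joint stick above 0.38 rad and x of block1_mid in the frame of stage_top between -0.06 and 0.06 m and y of block1_mid in the frame of stage_top between -0.11 and 0.11 m and z of block1_mid in the frame of stage_top between 0.014 and 0.024 m and angle between each of block1_mid, block2_mid, block3_mid, block4_mid's own z axis and vertical below 0.12 rad and x of block2_mid in the frame of stage_top between -0.06 and 0.06 m and y of block2_mid in the frame of stage_top between -0.11 and 0.11 m and z of block2_mid in the frame of stage_top between 0.014 and 0.024 m and x of block3_mid in the frame of stage_top between -0.06 and 0.06 m and y of block3_mid in the frame of stage_top between -0.11 and 0.11 m and z of block3_mid in the frame of stage_top between 0.014 and 0.024 m and x of block4_mid in the frame of stage_top between -0.06 and 0.06 m and y of block4_mid in the frame of stage_top between -0.11 and 0.11 m and z of block4_mid in the frame of stage_top between 0.014 and 0.024 m), for 1.5 s.
At the end, for the whole second after the job is handed in: Every block that was there stands on its feet (within 0.12 rad) at rest on the floor of the tray; the lid is open by more than 1.2 rad; the spatula lies flat on the mat (its handle's middle over the mat); the table is out (within 20 mm); the stick is centred (within 0.1 rad) (value of joint lid above 1.2 rad and x of blade_grip in the frame of mat_top between -0.1 and 0.1 m and y of blade_grip in the frame of mat_top between -0.15 and 0.15 m and z of blade_grip in the frame of mat_top below 0.02 m and angle between blade_grip's own z axis and vertical below 0.15 rad and linear speed of each of blade, block1, block2, block3, block4 below 0.02 m/s and value of joint stage below 0.02 m and value of joint stick between -0.1 and 0.1 rad and angle between tray_in's own z axis and vertical below 0.05 rad and x of block1_mid in the frame of tray_in between -0.072 and 0.072 m and y of block1_mid in the frame of tray_in between -0.112 and 0.112 m and z of block1_mid in the frame of tray_in between 0.013 and 0.026 m and angle between each of block1_mid, block2_mid, block3_mid, block4_mid's own z axis and vertical below 0.12 rad and x of block2_mid in the frame of tray_in between -0.072 and 0.072 m and y of block2_mid in the frame of tray_in between -0.112 and 0.112 m and z of block2_mid in the frame of tray_in between 0.013 and 0.026 m and x of block3_mid in the frame of tray_in between -0.072 and 0.072 m and y of block3_mid in the frame of tray_in between -0.112 and 0.112 m and z of block3_mid in the frame of tray_in between 0.013 and 0.026 m and x of block4_mid in the frame of tray_in between -0.072 and 0.072 m and y of block4_mid in the frame of tray_in between -0.112 and 0.112 m and z of block4_mid in the frame of tray_in between 0.013 and 0.026 m); the robot touches nothing.
It fails at once if a bystander on the desk (calculator, flask, pen pot, glue bottle, notes, caliper) is moved by more than 40 mm (distance of any of calculator, flask, pen_pot, glue_bottle, notes, caliper from where it was at the start of the episode above 0.04 m).
It fails at once if a block is dropped or thrown on the measuring table (it is faster than 0.45 m/s within 26 mm of the glass where the table is loaded) ((linear speed of block1 above 0.45 m/s and z of block1_mid in the frame of table_home between 0 and 0.045 m and x of block1_mid in the frame of table_home between -0.05 and 0.05 m and y of block1_mid in the frame of table_home between -0.14 and 0.14 m) or (linear speed of block2 above 0.45 m/s and z of block2_mid in the frame of table_home between 0 and 0.045 m and x of block2_mid in the frame of table_home between -0.05 and 0.05 m and y of block2_mid in the frame of table_home between -0.14 and 0.14 m) or (linear speed of block3 above 0.45 m/s and z of block3_mid in the frame of table_home between 0 and 0.045 m and x of block3_mid in the frame of table_home between -0.05 and 0.05 m and y of block3_mid in the frame of table_home between -0.14 and 0.14 m) or (linear speed of block4 above 0.45 m/s and z of block4_mid in the frame of table_home between 0 and 0.045 m and x of block4_mid in the frame of table_home between -0.05 and 0.05 m and y of block4_mid in the frame of table_home between -0.14 and 0.14 m)).
Of block1, block2, block3, block4 only 2 to 3 are there at a start; the rules pass over those that are not, and their reading is None.
At some moment in a run one of tray, blade may be knocked a few centimetres aside while the robot is not near it.
It also fails if it takes over 210 s, if anything falls off the work surface, if the arm or the gripper's body presses on something with over 40 N, if the wrist force passes 120 N, or if a joint passes its speed limit or range.

### The arm

A 6-joint arm with a two-finger parallel gripper is mounted at the origin on the work surface. World frame = base frame: x ahead of the robot, y to its left, z up, the work surface at z = 0. Lengths are in m, angles in degrees, forces in N, time in s.
With the tool pointing down it reaches from about 0.25 to 0.725 m from the base axis. Payload 9.7 kg.
Tool frame: the origin (TCP) lies midway between the tips of the shut fingers; the grasp point (between the pads) lies 19 mm behind it; x points along the fingers, y is the direction in which the jaws open and shut, and the axes are right-handed (so a half turn about x gives the same grasp; the last joint's range is limited). The gripper opens to 85 mm and grips with 20 to 120 N. Pads are 22 mm wide; open, the fingers measure 114 mm over their backs; the gripper's body (76 mm by 85 mm) begins 54 mm behind the grasp point. The pads swing forward as they close: fully open they stand 13 mm farther back than shut.
Start: joints at [68.01, 4.979, 10.078, 95.1, 0, 90], TCP at [0.206, 0.51, 0.231] pointing down, gripper open.
Joint ranges: [-179.16, 179.16], [-48.56, 103.87], [-65.8, 70.77], [-126.05, 130.52], [-82.76, 87.17], [-180, 180]. Speed limits (degrees/s): [127.2, 127.2, 147.25, 180, 180, 180].

### API

Orientations are given as [roll, pitch, yaw] about the fixed x, y, z axes, in that order (R = Rz(yaw) Ry(pitch) Rx(roll)).
In Python, from workcell import bot, cams gives the robot as it stands.
- The arm moves only by the tool apply_moves, never from a script. Its argument "commands" is a list of rows, each a list of 5 numbers: the shift along the tool's x, y, z in m, then the turn about the tool's x in rad, then the opening, from -1 (shut) to 1 (fully open). In form: [[tx, ty, tz, roll, hand], ...]. A call has 1 to 12 rows; each row is the pose to reach, as a shift and turn from the pose measured when the call began, along the tool's axes at that moment; what a row does not reach only later rows make up. A row lasts 1/10 s, in which the tool goes at most 50 mm and 8.59 degrees, less where a joint would pass 70% of its speed; a pose out of reach is approached as far as the arm can. A call with a gripper value outside its range is refused whole. The fingers move at their own pace and stop on an object; "newtons" is the grip in N (left out, the last holds). Time passes only in rows, so rows that repeat a pose let the fingers close. It gives the time, the measured TCP pose, the force and the opening at its end, in the units of the state.
- bot.get_obs(): the state, without advancing time (a new reading comes with each control period).
- cams.camera(name): name is "scene" or "side" or "wrist"; returns a dict with "frame" (480x640x3 uint8, blue, green, red), "depth" (480x640 float32, m along the optical axis (not along the pixel's ray), 0 where there is no reading), "camera_matrix" (3x3 intrinsics, pixels), "R" (3x3) and "t" (3): a world point X has camera coordinates R X + t; the wrist camera has in their place "mount" (4x4, takes a point from camera to tool coordinates, whose origin is the TCP and whose axes are the tool frame's). Camera axes: x right, y down, z forward; pixel columns grow to the right and rows downward; lengths in m; the calibration is good to about 2 mm. The wrist camera is an equidistant fisheye: a pixel r from the principal point sees the ray r / f radians off the axis. A picture is of the moment at which its call begins: read the wrist's pose just before it.
- bot.job_done(): hands the job in, once; it reports no verdict.
Trained networks look in the newest picture that a camera, given by its name, has taken for a name from the list of things; names that differ only in an ending like _2 or _b are one class to them, and where a whole thing is asked for, a point or a joint stands for the part that bears it (a point fixed in the world has none). Each returns a list of dicts, best first, with "confidence" (0 to 1); they miss things now and then, are a little off and sometimes report something else, mostly with a low value. They report only what shows in the picture. A call takes as long as a camera call. They do not tell look-alikes from the thing itself.
- cams.spot_in(name, camera): "rect" ([left, top, right, bottom] in pixels, round what is visible of it).
The state is a dict: "time": time; "q": joint angles; "qd": joint speeds; "joint_efforts": joint torques, N m; "ee_pos": TCP position; "tcp_rot": TCP orientation; "wrist_force": force on the tool from outside, world axes, zero at the start; "torque": the same for the moment, N m; "opening": finger opening in m.
Only numpy, scipy, OpenCV 4.12 (cv2) and the standard library are available. Lean on these libraries where they do the work, as an engineer would, in place of code of your own. Each camera call takes 0.05 s, during which the arm holds its last target. There are 200 camera calls.

## Working session

There is one attempt and no reset: what is moved stays moved. The work goes in short steps, Python scripts to look and compute and a tool call to move; the robot and the scene stay as the last step left them, time stands still between calls to the robot, and variables do not carry over. Pictures are saved under pics/ and viewed, about 12 in all and at most 16, crops included, and the job is handed in when it is done.

Besides the shell and the picture viewer there is one more tool, called by a JSON object that holds its "op" and its "data". apply_moves: Moves the arm, as the interface text tells. Its arguments: {"type":"object","properties":{"commands":{"type":"array"},"newtons":{"type":"number"}},"required":["commands"]}

```bash
ls; mkdir -p pics; cat > h.py <<'E'
import numpy as np, cv2
from workcell import bot, cams
from scipy.spatial.transform import Rotation as Ro
def cloud(c):
    d=c["depth"];K=c["camera_matrix"];v,u=np.mgrid[0:480,0:640]
    P=np.stack([(u-K[0,2])/K[0,0]*d,(v-K[1,2])/K[1,1]*d,d],-1)
    W=(P-np.array(c["t"]))@np.array(c["R"])   # R^T (P-t)
    W[d==0]=np.nan
    return W
def proj(c,X):
    p=np.array(c["R"])@np.array(X)+np.array(c["t"]);q=np.array(c["camera_matrix"])@p
    return q[:2]/q[2]
def toolR(o): return Ro.from_euler('xyz',o["tcp_rot"],degrees=True).as_matrix()
E
python3 - <<'E'
from h import *
o=bot.get_obs();print({k:np.round(v,3) for k,v in o.items()})
for n in("scene","side"):
    c=cams.camera(n);cv2.imwrite(f"pics/{n}0.png",c["frame"])
    np.savez(f"{n}0.npz",**{k:np.array(v) for k,v in c.items()})
    print(n,np.round(-np.array(c["R"]).T@c["t"],3),np.round(c["camera_matrix"],0).tolist())
    W=cloud(c)
    for t in["blade_tip","blade_grip","mat_top","notch","lid","stage_top","knob","jog_pivot","tray_in","block1_mid"]:
        for r in cams.spot_in(t,n)[:5]:
            l,tp,rr,b=map(int,r["rect"]);m=W[tp:b+1,l:rr+1].reshape(-1,3)
            print(t,round(r["confidence"],2),[l,tp,rr,b],np.round(np.nanmedian(m,0),3))
E
```

```text
pics
{'time': np.float64(0.0), 'q': array([ 6.8010e+01,  5.0120e+00,  1.0034e+01,  9.5102e+01, -1.0000e-03,
        9.0000e+01]), 'qd': array([-0.054,  0.08 ,  0.039, -0.025, -0.06 ,  0.   ]), 'joint_efforts': array([-2.000e-03, -5.204e+01,  4.648e+01,  1.700e-02, -0.000e+00,
       -0.000e+00]), 'ee_pos': array([0.206, 0.51 , 0.231]), 'tcp_rot': array([ -89.608,   89.92 , -111.598]), 'wrist_force': array([ 0.306,  0.176, -0.127]), 'torque': array([-0.031,  0.057, -0.032]), 'opening': np.float64(0.086)}
scene [ 1.559 -0.095  1.048] [[554.0, 0.0, 320.0], [0.0, 554.0, 241.0], [0.0, 0.0, 1.0]]
blade_tip 0.74 [307, 240, 321, 279] [0.427 0.014 0.009]
blade_tip 0.63 [388, 197, 480, 217] [0.22  0.409 0.004]
blade_tip 0.61 [295, 277, 416, 343] [0.669 0.096 0.061]
blade_grip 0.95 [386, 198, 475, 215] [0.217 0.398 0.008]
blade_grip 0.57 [313, 243, 322, 282] [0.448 0.022 0.017]
mat_top 0.87 [266, 239, 365, 290] [0.442 0.016 0.004]
notch 0.69 [292, 274, 417, 343] [0.663 0.094 0.06 ]
lid 0.61 [290, 272, 418, 330] [0.636 0.095 0.061]
stage_top 0.61 [172, 273, 278, 333] [ 0.758 -0.189  0.228]
knob 
[... 268 characters left out ...]
, 220, 538, 317] [ 0.607 -0.22   0.063]
blade_tip 0.61 [283, 247, 354, 289] [0.469 0.027 0.005]
blade_tip 0.6 [106, 222, 156, 286] [0.207 0.402 0.004]
blade_grip 0.83 [110, 222, 154, 283] [0.21  0.404 0.004]
blade_grip 0.77 [284, 248, 355, 294] [0.463 0.02  0.005]
mat_top 0.64 [240, 239, 387, 334] [0.419 0.003 0.004]
notch 0.96 [285, 183, 411, 258] [0.602 0.093 0.042]
lid 0.71 [287, 185, 412, 243] [0.628 0.104 0.057]
stage_top 0.76 [387, 224, 535, 314] [ 0.603 -0.221  0.068]
knob 0.97 [447, 304, 467, 345] [ 0.397 -0.32   0.127]
knob 0.28 [403, 308, 498, 419] [ 0.395 -0.325  0.039]
jog_pivot 0.85 [401, 306, 497, 420] [ 0.394 -0.324  0.037]
tray_in 0.57 [184, 189, 290, 252] [0.472 0.336 0.006]
```

View pics/scene0.png

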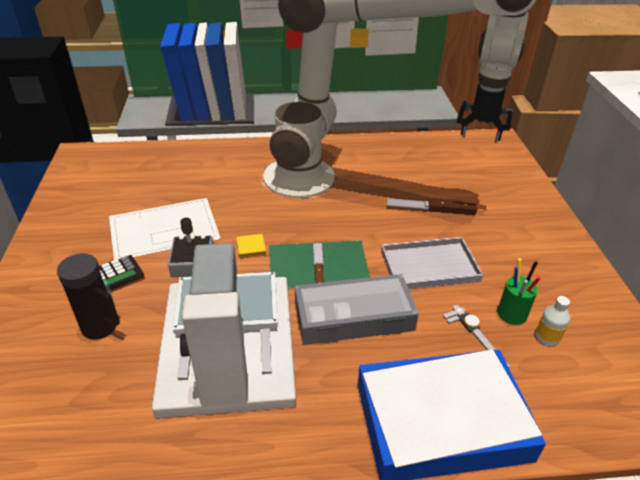

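View pics/side0.png

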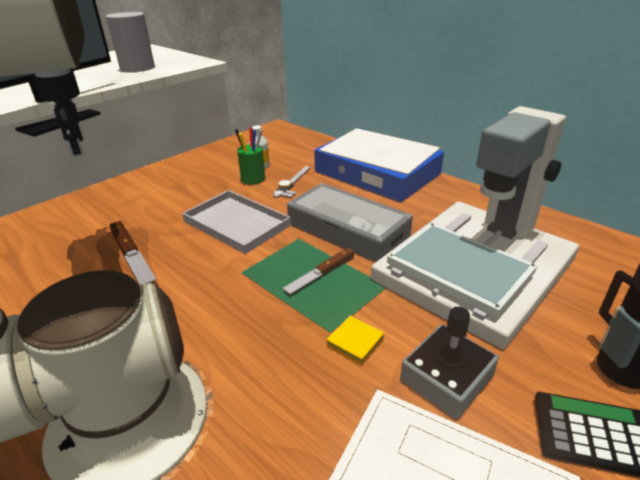

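The scene picture shows two spatula-like tools. One is at (319,262) on the green mat, blade pointing at the robot. The other, larger, lies on bare wood at about (432,205). The one on the mat fits the description (smaller, on the mat). The case is at (355,305), the table at (225,300), the stick at (187,235) and the tray at (431,262). I'll confirm the spatula with a crop and measure everything.

```bash
cat > m.py <<'E'
from h import *
def rect(P,tag):
    (c,s,a)=cv2.minAreaRect(P[:,:2].astype(np.float32)*1000)
    print(tag,len(P),"c",np.round(c,0),"size",np.round(s,0),"ang",round(a,1),"z",np.round(np.percentile(P[:,2],[5,50,95])*1000,0))
D={n:dict(np.load(n+"0.npz")) for n in("scene","side")}
if __name__=="__main__":
  for n,c in D.items():
    W=cloud(c);f=c["frame"];hsv=cv2.cvtColor(f,cv2.COLOR_BGR2HSV);H,S,V=[hsv[...,i].astype(int) for i in range(3)]
    x,y,z=W[...,0],W[...,1],W[...,2]
    def sel(m,tag):
        m=m&np.isfinite(x); m=cv2.morphologyEx(m.astype(np.uint8),cv2.MORPH_OPEN,np.ones((2,2)));k,l,st,_=cv2.connectedComponentsWithStats(m)
        if k<2: print(tag,"none");return
        i=1+np.argmax(st[1:,4]);rect(W[l==i],n+" "+tag)
    reg=lambda a,b,c_,d:(x>a)&(x<b)&(y>c_)&(y<d)
    sel(reg(.3,.58,-.2,.2)&(H>45)&(H<90)&(S>80),"mat")
    R=reg(.3,.57,-.1,.12)
    sel(R&~((H>40)&(H<95)&(S>60))&(H<20)&(S>60)&(V<150)&(z>.006)&(z<.04),"handle")
    sel(R&(S<60)&(V>90)&(z>.003)&(z<.03),"blade")
    B=reg(.1,.35,.25,.6)
    sel(B&(z>.006)&(z<.04)&(S<70)&(V>90),"big blade");sel(B&(z>.012)&(z<.05)&(V<140),"big handle")
    sel(reg(.5,.8,-.07,.3)&(z>.052)&(z<.07),"lid")
    sel(reg(.45,.75,-.4,-.05)&(z>.066)&(z<.08),"stage")
    sel(reg(.3,.5,-.45,-.2)&(z>.105)&(z<.16),"knob");sel(reg(.3,.5,-.45,-.2)&(z>.044)&(z<.056),"jogbox")
    sel(reg(.35,.6,.2,.5)&(z>.018)&(z<.035),"trayrim");sel(reg(.35,.6,.2,.5)&(S<60)&(z<.012),"trayfloor")
    if n=="side":
        a=cv2.resize(f[210:310,90:370],None,fx=2.8,fy=2.8,interpolation=cv2.INTER_CUBIC)
    else: b=cv2.resize(f[190:345,280:490],None,fx=784/210,fy=784/210,interpolation=cv2.INTER_CUBIC)
  a=cv2.resize(a,(784,280));cv2.imwrite("pics/crop0.png",np.vstack([a,b[:310]]))
E
python3 m.py
```

```text
scene mat 1548 c [463. -46.] size [119. 224.] ang 88.6 z [nan nan nan]
scene handle 141 c [510.  21.] size [ 18. 133.] ang 74.3 z [nan nan nan]
scene blade 189 c [410.  29.] size [ 26. 104.] ang 84.9 z [ 3. 14. 23.]
scene big blade 300 c [197. 332.] size [128.  37.] ang 79.6 z [ 2. 16. 23.]
scene big handle 451 c [nan nan] size [nan  0.] ang nan z [nan nan nan]
scene lid 5173 c [614. 120.] size [131. 311.] ang 16.6 z [nan nan nan]
scene stage 1948 c [ 585. -142.] size [241.  96.] ang 0.3 z [nan nan nan]
scene knob 185 c [ 319. -334.] size [206.  28.] ang 9.4 z [  4. 136. 153.]
scene jogbox 483 c [ 555. -322.] size [415.  58.] ang 12.8 z [nan nan nan]
scene trayrim 557 c [514. 375.] size [138. 327.] ang 37.7 z [nan nan nan]
scene trayfloor 2615 c [nan nan] size [0. 0.] ang 0.0 z [nan nan nan]
side mat 5762 c [434.  17.] size [180. 277.] ang 0.3 z [nan nan nan]
side handle 410 c [512.  17.] size [ 20. 119.] ang 85.3 z [nan nan nan]
side blade 379 c [409.  27.] size [24. 94.] ang 85.1 z [nan nan nan]
side big blade 576 c [160. 192.] size [426.  24.] ang 70.9 z [nan nan nan]
side big handle 496 c [227. 467.] size [190.  33.] ang 77.1 z [nan nan nan]
side lid 3855 c [678.  98.] size [228. 278.] ang 4.9 z [nan nan nan]
side stage 6694 c [ 635. -215.] size [203. 237.] ang 4.4 z [nan nan nan]
side knob 585 c [ 455. -303.] size [145.  24.] ang 21.0 z [nan nan nan]
side jogbox 3319 c [ 401. -354.] size [ 88. 181.] ang 58.1 z [nan nan nan]
side trayrim 952 c [522. 358.] size [137. 302.] ang 36.3 z [nan nan nan]
side trayfloor 2224 c [nan nan] size [nan  0.] ang nan z [nan nan nan]
```

View pics/crop0.png

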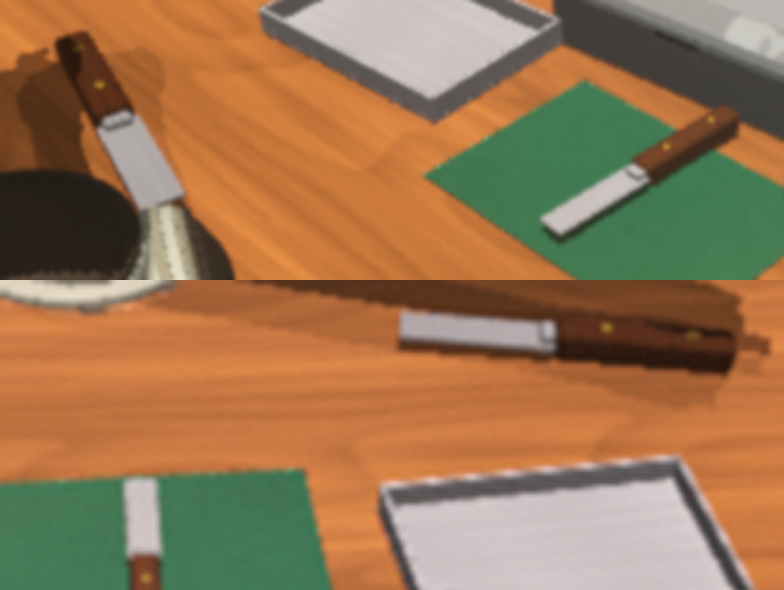

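The crop confirms it: the spatula on the mat (upper-right, blade tip towards the robot) is clearly the smaller one, and the notch shows as a dark slot at crop (677,40). I'll refine the measurements by intersecting rays with planes at the known heights.

```bash
cat >> h.py <<'E'
def onplane(c,mask,z):
    v,u=np.nonzero(mask);K=c["camera_matrix"];R=np.array(c["R"]);C=-R.T@np.array(c["t"])
    d=np.stack([(u-K[0,2])/K[0,0],(v-K[1,2])/K[1,1],np.ones(len(u))],-1)@R
    return (C+d*((z-C[2])/d[:,2])[:,None])
def biggest(m,k=3):
    m=cv2.morphologyEx(m.astype(np.uint8),cv2.MORPH_OPEN,np.ones((k,k))) if k>1 else m.astype(np.uint8)
    n,l,st,_=cv2.connectedComponentsWithStats(m)
    return l==1+np.argmax(st[1:,4]) if n>1 else m>9
def rect(P,tag):
    (c,s,a)=cv2.minAreaRect(P[:,:2].astype(np.float32)*1000)
    print(tag,len(P),"c",np.round(c,0),"size",np.round(s,0),"ang",round(a,1))
E
cat > m.py <<'E'
from h import *
D={n:dict(np.load(n+"0.npz")) for n in("scene","side")}
for n,c in D.items():
    W=cloud(c);f=c["frame"];hsv=cv2.cvtColor(f,cv2.COLOR_BGR2HSV);H,S,V=[hsv[...,i].astype(int) for i in range(3)]
    x,y,z=W[...,0],W[...,1],W[...,2]
    def sel(m,tag,zp,k=3):
        b=biggest(m&np.isfinite(x),k);b&=np.isfinite(x)
        if b.sum()<5: print(tag,"none");return
        rect(onplane(c,b,zp),f"{n} {tag} plane");print("    cloud med",np.round(1000*np.median(W[b],0)),"z",np.round(1000*np.percentile(z[b],[5,95])))
    reg=lambda a,b,c_,d:(x>a)&(x<b)&(y>c_)&(y<d)
    sel(reg(.3,.58,-.2,.2)&(H>45)&(H<90)&(S>80),"mat",.002)
    R=reg(.3,.58,-.1,.12)
    sel(R&(H<20)&(S>60)&(V<150)&(z>.004)&(z<.04),"handle",.022)
    sel(R&(S<60)&(V>120)&(z<.03),"blade",.013)
    sel(reg(.5,.8,-.07,.3)&(z>.056)&(z<.067)&(S<60),"lid",.0615)
    sel(reg(.45,.75,-.4,-.05)&(z>.066)&(z<.08),"stage",.072)
    sel(reg(.3,.5,-.45,-.2)&(z>.112)&(z<.16),"knob",.13,1);sel(reg(.3,.5,-.45,-.2)&(z>.044)&(z<.056),"jogbox",.05)
    sel(reg(.35,.6,.2,.5)&(S<60)&(z<.035),"trayall",.026);sel(reg(.35,.6,.2,.5)&(S<60)&(z<.01),"trayfloor",.004)
    if n=="side":
        m=reg(.52,.62,-.05,.25)&(z>.035)&(z<.058)&(V<60);sel(m,"notchdark",.05,1)
E
python3 m.py
```

```text
scene mat plane 1542 c [434. -48.] size [120. 174.] ang 88.4
    cloud med [427. -42.   3.] z [-0.  7.]
scene handle plane 138 c [492.  21.] size [19. 74.] ang 84.9
    cloud med [492.  22.  23.] z [19. 27.]
scene blade plane 199 c [401.  28.] size [28. 80.] ang 85.5
    cloud med [405.  27.  14.] z [ 3. 20.]
scene lid plane 4848 c [638.  96.] size [152. 281.] ang 4.3
    cloud med [643.  91.  63.] z [59. 66.]
scene stage plane 1938 c [ 619. -145.] size [176.  96.] ang 0.4
    cloud med [ 621. -142.   74.] z [70. 77.]
scene knob plane 187 c [ 398. -322.] size [74. 30.] ang 11.3
    cloud med [ 410. -320.  141.] z [117. 153.]
scene jogbox plane 463 c [ 405. -343.] size [ 65. 121.] ang 88.3
    cloud med [ 427. -354.   52.] z [47. 55.]
scene trayall plane 3721 c [478. 331.] size [181. 246.] ang 3.9
    cloud med [460. 341.   6.] z [ 2. 26.]
scene trayfloor plane 2464 c [452. 338.] size [137. 227.] ang 3.6
    cloud med [455. 337.   5.] z [1. 9.]
side mat plane 5748 c [437.  27.] size [178. 268.] ang 0.0
    cloud med [425.  -5.   4.] z [3. 6.]
side handle plane 416 c [503.  14.] size [ 39. 114.] ang 89.7
    cloud med [504.  14.  23.] z [10. 26.]
side blade plane 350 c [412.  30.] size [27. 97.] ang 87.2
    cloud med [407.  28.  16.] z [ 5. 19.]
side lid plane 3586 c [633.  95.] size [150. 286.] ang 4.5
    cloud med [627.  77.  64.] z [61. 66.]
side stage plane 6686 c [ 616. -216.] size [180. 243.] ang 0.3
    cloud med [ 604. -231.   75.] z [72. 77.]
side knob plane 584 c [ 406. -319.] size [68. 31.] ang 20.5
    cloud med [ 392. -324.  143.] z [118. 153.]
side jogbox plane 3307 c [ 399. -322.] size [110. 124.] ang 88.7
    cloud med [ 384. -334.   53.] z [47. 55.]
side trayall plane 3752 c [464. 316.] size [186. 278.] ang 4.6
    cloud med [471. 330.   8.] z [ 5. 28.]
side trayfloor plane 2154 c [481. 354.] size [138. 214.] ang 4.0
    cloud med [475. 342.   7.] z [5. 9.]
notchdark none
```

```bash
cat >> h.py <<'E'
def go(x,y,z,psi=None,o=None):
    "print tool-frame shift and roll to bring TCP to x,y,z with tool y at world angle psi (deg)"
    o=o or bot.get_obs();R=toolR(o);d=R.T@(np.array([x,y,z])-o["ee_pos"])
    cur=np.degrees(np.arctan2(R[1,1],R[0,1]))
    r=0 if psi is None else (cur-psi+180)%360-180   # tool x is down: +roll turns clockwise from above
    print(f"to {x:.3f} {y:.3f} {z:.3f}: shift {np.round(d,4)} roll {np.radians(r):.3f} (psi now {cur:.1f}, q6 {o['q'][5]:.1f}, q1 {o['q'][0]:.1f}) t={o['time']:.1f}")
E
python3 -c "
from h import *
o=bot.get_obs();print(np.round(toolR(o),2));go(.45,.02,.28,85);go(.45,.02,.28,-95);print(np.round(cams.camera('wrist')['mount'],3),cams.camera('wrist')['camera_matrix'])"
```

```text
[[-0.    0.37  0.93]
 [ 0.    0.93 -0.37]
 [-1.    0.   -0.  ]]
to 0.450 0.020 0.280: shift [-0.0487 -0.363   0.4098] roll -0.297 (psi now 68.0, q6 90.0, q1 68.0) t=1.1
to 0.450 0.020 0.280: shift [-0.0487 -0.363   0.4098] roll 2.845 (psi now 68.0, q6 90.0, q1 68.0) t=1.1
[[ 0.001 -0.305  0.952 -0.143]
 [ 1.    -0.001 -0.001 -0.001]
 [ 0.001  0.952  0.305 -0.077]
 [ 0.     0.     0.     1.   ]] [[371.64829954   0.         324.37751659]
 [  0.         371.64829954 236.93077862]
 [  0.           0.           1.        ]]
```

{"op": "apply_moves", "data": {"commands": [[-0.049,-0.06,0.065,-0.1,1],[-0.049,-0.1,0.11,-0.2,1],[-0.049,-0.14,0.15,-0.297,1],[-0.049,-0.18,0.2,-0.297,1],[-0.049,-0.22,0.24,-0.297,1],[-0.049,-0.26,0.29,-0.297,1],[-0.049,-0.29,0.33,-0.297,1],[-0.049,-0.33,0.37,-0.297,1],[-0.049,-0.363,0.39,-0.297,1],[-0.049,-0.363,0.39,-0.297,1],[-0.049,-0.363,0.39,-0.297,1],[-0.049,-0.363,0.39,-0.297,1]]}}

```text
time: 2.4
ee_pos: [0.4327, 0.0235, 0.2799]
tcp_rot: [-97.0, 89.9, -102.3]
wrist_force: [-0.3, 0.0, -0.6]
opening: 0.0857
```

```bash
cat >> h.py <<'E'
def wrist():
    o=bot.get_obs();c=cams.camera("wrist");T=np.eye(4);T[:3,:3]=toolR(o);T[:3,3]=o["ee_pos"]
    c["T"]=T@np.array(c["mount"]);return c
def wray(c,uv):
    K=c["camera_matrix"];a=(np.atleast_2d(uv).astype(float)-[K[0,2],K[1,2]])/K[0,0];r=np.linalg.norm(a,axis=1)+1e-12
    d=np.column_stack([a*(np.sin(r)/r)[:,None],np.cos(r)])
    return d@c["T"][:3,:3].T
def wplane(c,uv,z):
    d=wray(c,uv);C=c["T"][:3,3];return C+d*((z-C[2])/d[:,2])[:,None]
def wproj(c,X):
    p=(np.atleast_2d(X)-c["T"][:3,3])@c["T"][:3,:3];r=np.arctan2(np.hypot(p[:,0],p[:,1]),p[:,2])
    K=c["camera_matrix"];h=np.hypot(p[:,0],p[:,1])+1e-12
    return np.column_stack([K[0,2]+K[0,0]*r*p[:,0]/h,K[1,2]+K[0,0]*r*p[:,1]/h])
def top(c,x0,x1,y0,y1,z,s=.0005):
    "ortho view of plane z; row=down is -x, col right is -y"
    X,Y=np.meshgrid(np.arange(x1,x0,-s),np.arange(y1,y0,-s),indexing='ij')
    q=wproj(c,np.stack([X.ravel(),Y.ravel(),np.full(X.size,z)],-1)).astype(np.float32).reshape(*X.shape,2)
    return cv2.remap(c["frame"],q[...,0],q[...,1],cv2.INTER_LINEAR)
E
python3 - <<'E'
from h import *
c=wrist();f=c["frame"]
a=top(c,.34,.76,-.08,.28,.0615,.0007);b=top(c,.34,.76,-.08,.12,.013,.0007)
o=np.hstack([a,b])
for img,ox in((o,0),):
    for x in np.arange(.35,.76,.05): cv2.putText(o,f"{x*1000:.0f}",(0,int((.76-x)/.0007)),0,.35,(0,0,255)); cv2.line(o,(0,int((.76-x)/.0007)),(8,int((.76-x)/.0007)),(0,0,255))
cv2.imwrite("pics/top1.png",o);cv2.imwrite("pics/w1.png",f);print(o.shape)
go(.495,.02,.1,85)
E
```

```text
(600, 801, 3)
to 0.495 0.020 0.100: shift [0.18   0.0005 0.0632] roll -0.004 (psi now 84.8, q6 8.6, q1 3.4) t=2.5
```

View pics/top1.png

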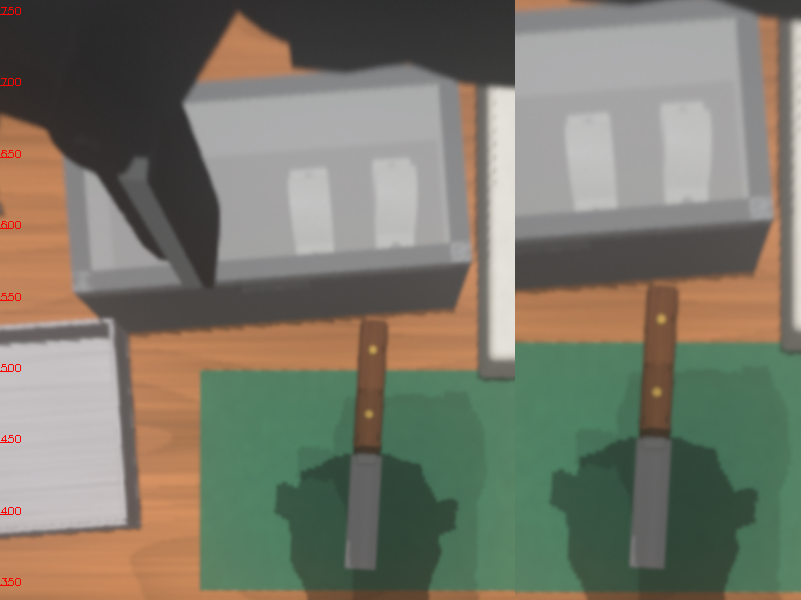

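The top view at handle height puts the blade tip at (0.362,0.028), the handle end at (0.559,0.017) and the grip at about (0.497,0.020), a length of 197 mm as expected. The notch comes out at about (0.566,0.089), with the case turned 4°. Two blocks show through the lid on the right side. Now I'll grasp the handle.

{"op": "apply_moves", "data": {"commands": [[0.05,0,0.04,-0.04,1],[0.1,0,0.065,-0.04,1],[0.15,0,0.065,-0.04,1],[0.2,0,0.065,-0.04,1],[0.24,0,0.065,-0.04,1],[0.26,0,0.065,-0.04,1],[0.274,0,0.065,-0.04,1],[0.274,0,0.065,-0.04,1],[0.274,0,0.065,-0.04,0.0],[0.274,0,0.065,-0.04,-0.6],[0.274,0,0.065,-0.04,-1],[0.274,0,0.065,-0.04,-1]], "newtons": 100}}

```text
time: 3.65
ee_pos: [0.4973, 0.0193, 0.0071]
tcp_rot: [1.4, 89.9, -1.6]
wrist_force: [-0.1, -0.2, 0.9]
opening: 0.0277
```

{"op": "apply_moves", "data": {"commands": [[0,0,0,0,-1],[0,0,0,0,-1],[0,0,0,0,-1],[0,0,0,0,-1],[0,0,0,0,-1]]}}

```text
time: 4.15
ee_pos: [0.4976, 0.0193, 0.0075]
tcp_rot: [0.9, 89.9, -2.0]
wrist_force: [-1.3, -0.6, 5.0]
opening: 0.0195
```

{"op": "apply_moves", "data": {"commands": [[-0.02,0,0,0,-1],[-0.05,0,0,0,-1],[-0.09,0,-0.02,-0.14,-1],[-0.13,0.01,-0.04,-0.28,-1],[-0.14,0.02,-0.06,-0.42,-1],[-0.14,0.03,-0.077,-0.56,-1],[-0.14,0.03,-0.077,-0.7,-1],[-0.14,0.03,-0.077,-0.84,-1],[-0.14,0.03,-0.077,-0.98,-1],[-0.14,0.03,-0.077,-1.12,-1],[-0.14,0.03,-0.077,-1.26,-1],[-0.14,0.03,-0.077,-1.4,-1]], "newtons": 100}}

```text
time: 5.35
ee_pos: [0.4218, 0.0532, 0.1469]
tcp_rot: [-87.0, 89.9, -9.4]
wrist_force: [-0.3, -0.9, -1.8]
opening: 0.0193
```

{"op": "apply_moves", "data": {"commands": [[0,0,0,-0.14,-1],[0,0,0,-0.28,-1],[0,0,0,-0.42,-1],[0,0,0,-0.56,-1],[0,0,0,-0.7,-1],[0,0,0,-0.84,-1],[0,0,0,-0.98,-1],[0,0,0,-1.12,-1],[0,0,0,-1.26,-1],[0,0,0,-1.4,-1],[0,0,0,-1.5,-1],[0,0,0,-1.6,-1]]}}

```text
time: 6.55
ee_pos: [0.4215, 0.0532, 0.1464]
tcp_rot: [147.6, 90.0, -42.9]
wrist_force: [0.3, 0.4, -1.3]
opening: 0.0194
```

```bash
python3 - <<'E'
from h import *
go(.421,.0814,.15,-87);go(.421,.0814,.046,-87)
c=cams.camera("side");W=cloud(c);f=c["frame"];cv2.imwrite("pics/s2.png",f)
hsv=cv2.cvtColor(f,cv2.COLOR_BGR2HSV);print(proj(c,[.421,.08,.15]))
cv2.imwrite("pics/s2c.png",cv2.resize(f[110:330,180:440],None,fx=3,fy=2.7))
o=bot.get_obs();print(np.round(o["q"],1),o["wrist_force"],o["opening"])
E
```

```text
to 0.421 0.081 0.150: shift [-0.0036 -0.0277  0.0057] roll -0.236 (psi now -100.5, q6 -162.3, q1 7.2) t=6.5
to 0.421 0.081 0.046: shift [ 0.1004 -0.0277  0.0057] roll -0.236 (psi now -100.5, q6 -162.3, q1 7.2) t=6.5
[285.92479309 215.27409126]
[   7.2  -13.1  -16.4   86.7   -0.  -162.6] [ 0.12472114  0.93216629 -0.59807192] 0.01914049500072647
```

View pics/s2c.png

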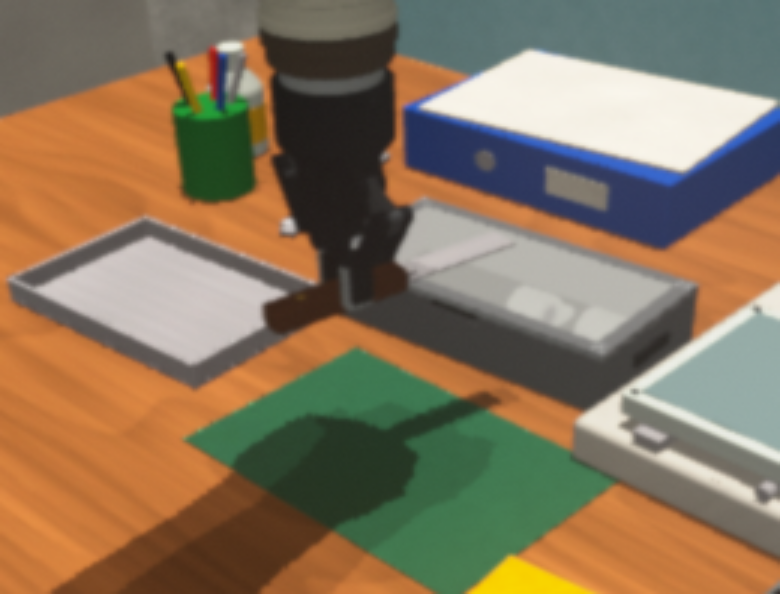

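The spatula is held level with the blade towards the case, front notch visible at crop (455,308). I'll align it and lower the blade to notch height.

{"op": "apply_moves", "data": {"commands": [[0,-0.026,0.0115,-0.12,-1],[0,-0.026,0.0115,-0.236,-1],[0.04,-0.026,0.0115,-0.236,-1],[0.08,-0.026,0.0115,-0.236,-1],[0.1,-0.026,0.0115,-0.236,-1],[0.1,-0.026,0.0115,-0.236,-1],[0.1,-0.026,0.0115,-0.236,-1]]}}

```text
time: 7.3
ee_pos: [0.4148, 0.0808, 0.047]
tcp_rot: [100.8, 90.0, -75.9]
wrist_force: [0.1, 0.1, -1.2]
opening: 0.0192
```

```bash
python3 - <<'E'
from h import *
c=cams.camera("side");f=c["frame"];cv2.imwrite("pics/s3.png",f)
o=bot.get_obs();t=np.array([o["ee_pos"][0]+.135,o["ee_pos"][1]+.007,o["ee_pos"][2]+.0045]);n=[.566,.089,.0505]
print(o["ee_pos"],"tip pred",t,proj(c,t),"notch",proj(c,n))
u,v=map(int,proj(c,n));cr=f[v-35:v+35,u-60:u+45]
cv2.imwrite("pics/s3c.png",cv2.resize(cr,None,fx=7,fy=7,interpolation=cv2.INTER_CUBIC));print("crop org",u-60,v-35)
go(.421,.0814,.046,-87);go(.446,.083,.046,-87)
E
```

```text
[0.41545483 0.08087241 0.04768822] tip pred [0.55045483 0.08787241 0.05218822] [326.72039572 228.28933189] notch [330.83835628 226.04455019]
crop org 270 191
to 0.421 0.081 0.046: shift [ 0.0017 -0.0002 -0.0056] roll 0.005 (psi now -86.7, q6 -172.3, q1 11.0) t=7.3
to 0.446 0.083 0.046: shift [ 0.0017 -0.0004 -0.0306] roll 0.005 (psi now -86.7, q6 -172.3, q1 11.0) t=7.3
```

View pics/s3c.png

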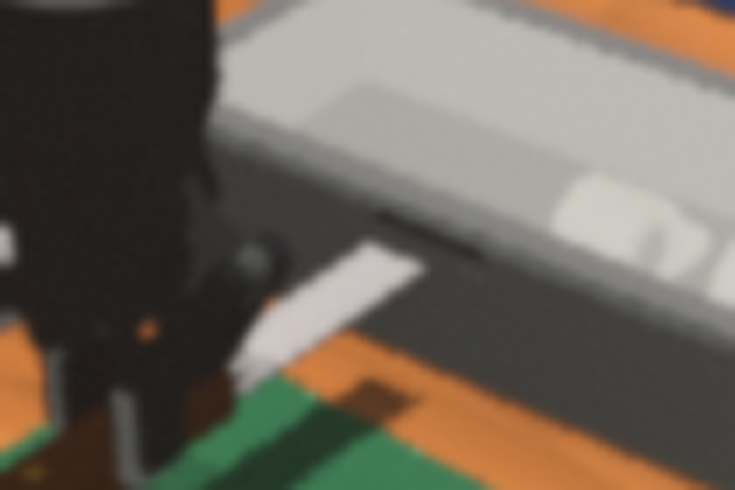

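Blade end at crop (398,254), notch from (378,212) to (483,262). The blade is aligned laterally and about 1.7 mm high, so I'll drop that and insert.

{"op": "apply_moves", "data": {"commands": [[0.0017,0,0,0,-1],[0.0017,0,0,0,-1],[0.0017,0,-0.008,0,-1],[0.0017,0,-0.016,0,-1],[0.0017,0,-0.024,0,-1],[0.0017,0,-0.032,0,-1],[0.0017,0,-0.04,0,-1],[0.0017,0,-0.044,0,-1],[0.0017,0,-0.044,0,-1]]}}

```text
time: 8.25
ee_pos: [0.4598, 0.0834, 0.0458]
tcp_rot: [172.5, 89.9, -4.2]
wrist_force: [-0.2, -0.8, -1.1]
opening: 0.0194
```

{"op": "apply_moves", "data": {"commands": [[-0.005,0,0,0,-1],[-0.012,0,0,0,-1],[-0.02,0,-0.001,0,-1],[-0.028,0,-0.002,0,-1],[-0.036,0,-0.004,0,-1],[-0.042,0,-0.006,0,-1],[-0.048,0,-0.008,0,-1],[-0.054,0,-0.011,0,-1],[-0.06,0,-0.014,0,-1],[-0.066,0,-0.017,0,-1],[-0.071,0,-0.019,0,-1],[-0.071,0,-0.019,0,-1]]}}

```text
time: 9.45
ee_pos: [0.4794, 0.0846, 0.1177]
tcp_rot: [176.4, 89.9, -0.3]
wrist_force: [-0.1, 0.1, -0.3]
opening: 0.0193
```

```bash
python3 - <<'E'
from h import *
c=cams.camera("side");f=c["frame"]
cv2.imwrite("pics/s4c.png",cv2.resize(f[120:300,220:460],None,fx=3,fy=3,interpolation=cv2.INTER_CUBIC))
E
```

```text
(no output)
```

View pics/s4c.png

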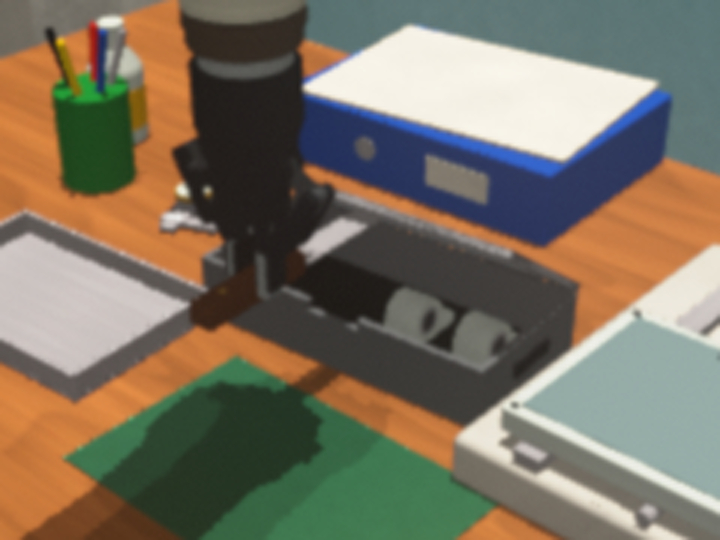

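At 0.6 rad the lid lies edge-on to this camera, which is the thin line at (350,195)–(515,255). That matches the motion, and two blocks are visible. I'll continue the arc.

{"op": "apply_moves", "data": {"commands": [[-0.012,0,-0.01,0,-1],[-0.024,0,-0.023,0,-1],[-0.034,0,-0.037,0,-1],[-0.041,0,-0.052,0,-1],[-0.045,0,-0.067,0,-1],[-0.047,0,-0.08,0,-1],[-0.046,0,-0.094,0,-1],[-0.044,0,-0.106,0,-1],[-0.043,0,-0.114,0,-1],[-0.043,0,-0.114,0,-1],[-0.043,0,-0.08,0,-1],[-0.043,0,-0.04,0,-1]]}}

```text
time: 10.7
ee_pos: [0.5183, 0.0867, 0.1593]
tcp_rot: [154.0, 89.9, -22.8]
wrist_force: [-0.7, 0.0, 0.2]
opening: 0.019
```

```bash
python3 - <<'E'
from h import *
for n in("scene","side"):
    c=cams.camera(n);f=c["frame"];W=cloud(c);cv2.imwrite(f"pics/{n}5.png",f);np.savez(n+"5.npz",**{k:np.array(v) for k,v in c.items()})
    x,y,z=np.moveaxis(W,-1,0);m=(x>.62)&(x<.82)&(y>-.05)&(y<.24)&(z>.07)&(z<.25)
    if m.sum()>50:
        for a in np.arange(.07,.24,.03):
            k=m&(z>a)&(z<a+.03)
            if k.sum()>10: print(n,round(a,2),k.sum(),np.round(np.percentile(x[k],[10,50,90]),3),np.round(np.percentile(y[k],[5,95]),2))
    print([ (round(r["confidence"],2),np.round(r["rect"])) for r in cams.spot_in("block1_mid",n)])
go(.434,-.04,.15);o=bot.get_obs();print(o["ee_pos"])
a=cv2.imread("pics/scene5.png")[180:380,230:500];cv2.imwrite("pics/sc5c.png",cv2.resize(a,None,fx=2.9,fy=2.9,interpolation=cv2.INTER_CUBIC))
E
```

```text
scene 0.07 763 [0.708 0.716 0.725] [-0.03  0.23]
scene 0.1 800 [0.714 0.723 0.731] [-0.02  0.23]
scene 0.13 838 [0.72  0.73  0.738] [-0.02  0.23]
scene 0.16 1012 [0.654 0.735 0.744] [-0.02  0.22]
scene 0.19 365 [0.729 0.738 0.746] [-0.02  0.22]
[]
side 0.07 939 [0.706 0.714 0.721] [-0.03  0.17]
side 0.1 904 [0.714 0.721 0.728] [-0.03  0.18]
side 0.13 1043 [0.719 0.727 0.734] [-0.03  0.18]
side 0.16 1247 [0.721 0.732 0.74 ] [-0.03  0.21]
side 0.19 282 [0.728 0.736 0.744] [-0.03  0.21]
[(0.56, array([371., 227., 392., 241.]))]
to 0.434 -0.040 0.150: shift [0.0107 0.1217 0.0918] roll 0.000 (psi now -86.7, q6 -173.8, q1 9.5) t=10.9
[0.51858873 0.08679976 0.16105418]
```

View pics/sc5c.png

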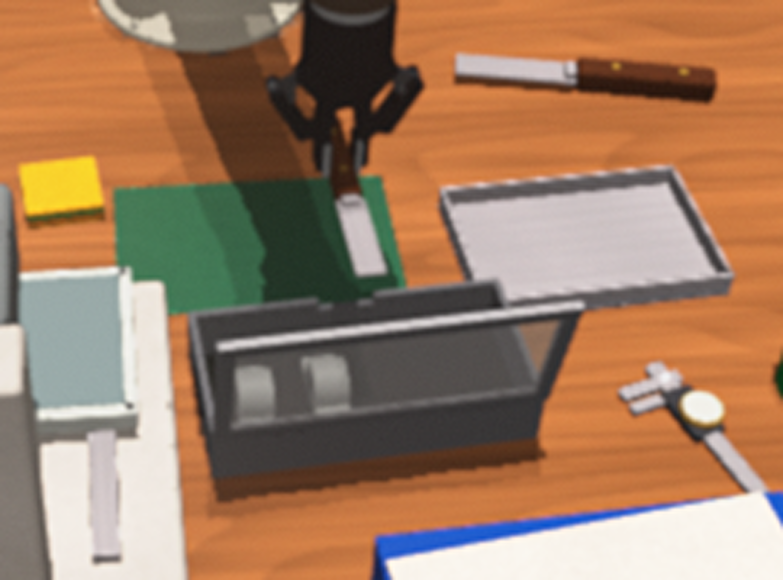

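The lid is open at about 1.76 rad and exactly two blocks stand in the case, at crop (255,393) and (327,381). I'll lay the spatula back on the mat, turned so it rests across the mat's centre.

{"op": "apply_moves", "data": {"commands": [[0,0.005,0.03,0.13,-1],[0,0.01,0.06,0.27,-1],[0,0.02,0.08,0.41,-1],[0,0.032,0.087,0.55,-1],[0,0.032,0.087,0.69,-1],[0,0.032,0.087,0.83,-1],[0,0.032,0.087,0.97,-1],[0.03,0.032,0.087,1.11,-1],[0.06,0.032,0.087,1.25,-1],[0.08,0.032,0.087,1.39,-1],[0.1,0.032,0.087,1.53,-1],[0.12,0.032,0.087,1.628,-1]]}}

```text
time: 12.1
ee_pos: [0.435, 0.0499, 0.0402]
tcp_rot: [-87.3, 89.7, 2.4]
wrist_force: [0.1, -0.7, -1.2]
opening: 0.0194
```

```bash
python3 - <<'E'
from h import *
go(.434,.05,.0085,180)
E
```

```text
to 0.434 0.050 0.009: shift [0.0317 0.0012 0.0001] roll -0.005 (psi now 179.7, q6 -83.1, q1 6.6) t=12.1
```

{"op": "apply_moves", "data": {"commands": [[0.012,0,0,0,-1],[0.024,0,0,0,-1],[0.03,0,0,0,-1],[0.0315,0,0,0,-1],[0.032,0,0,0,-1],[0.032,0,0,0,-0.3],[0.032,0,0,0,0],[0.032,0,0,0,0.3],[0.032,0,0,0,0.6],[0.032,0,0,0,0.6],[0,0,0,0,0.6],[-0.04,0,0,0,0.6]]}}

```text
time: 13.3
ee_pos: [0.4335, 0.0497, 0.0796]
tcp_rot: [-101.8, 89.9, -12.1]
wrist_force: [0.2, -0.1, 0.3]
opening: 0.0682
```

{"op": "apply_moves", "data": {"commands": [[-0.05,0,0,0.14,0.6],[-0.1,0,0,0.28,0.6],[-0.15,0,0,0.42,0.6],[-0.18,0,0,0.56,0.6],[-0.18,0,0,0.7,0.6],[-0.18,0,0,0.84,0.6],[-0.18,0,0,0.98,0.6],[-0.18,0,0,1.12,0.6],[-0.18,0,0,1.26,0.6],[-0.18,0,0,1.4,0.6],[-0.18,0,0,1.5,0.6],[-0.18,0,0,1.5,0.6]]}}

```text
time: 14.5
ee_pos: [0.4333, 0.0497, 0.2596]
tcp_rot: [-17.7, 89.9, -14.0]
wrist_force: [-0.2, -0.9, -0.2]
opening: 0.0681
```

```bash
python3 - <<'E'
from h import *
go(.48,.045,.30,94)
E
```

```text
to 0.480 0.045 0.300: shift [-0.0404 -0.0077  0.0464] roll -0.006 (psi now 93.7, q6 2.9, q1 6.6) t=14.5
```

{"op": "apply_moves", "data": {"commands": [[-0.02,-0.008,0.03,0,0.6],[-0.02,-0.008,0.047,0,0.6],[-0.02,-0.008,0.047,0,0.6]]}}

```text
time: 14.8
ee_pos: [0.482, 0.0447, 0.2791]
tcp_rot: [-31.3, 90.0, -27.5]
wrist_force: [-1.0, 0.9, 0.6]
opening: 0.0683
```

```bash
python3 - <<'E'
from h import *
c=wrist();cv2.imwrite("pics/w6.png",c["frame"])
a=top(c,.56,.72,-.06,.16,.045,.0005);b=top(c,.56,.72,-.06,.16,.015,.0005)
o=np.vstack([np.hstack([a,a[:, :0]]),b]);o=cv2.resize(o,None,fx=.9,fy=.9) if o.shape[0]>600 else o
for k in range(2):
  for x in np.arange(.58,.72,.02): r=int((.72-x)/.0005)+k*320;r=int(r*o.shape[0]/640);cv2.line(o,(0,r),(6,r),(0,0,255));cv2.putText(o,f"{x*1000:.0f}",(8,r+4),0,.3,(0,0,255))
for y in np.arange(-.04,.16,.02): u=int((.16-y)/.0005*o.shape[1]/440);cv2.line(o,(u,0),(u,6),(0,0,255));cv2.putText(o,f"{y*1000:.0f}",(u-8,16),0,.3,(0,0,255))
cv2.imwrite("pics/top6.png",o);print(o.shape)
print([(round(r["confidence"],2),np.round(r["rect"])) for r in cams.spot_in("block1_mid","wrist")])
D=dict(np.load("side5.npz"));W=cloud(D);x,y,z=np.moveaxis(W,-1,0)
m=(x>.58)&(x<.69)&(y>-.04)&(y<.22)&(z>.038)&(z<.05)&(W[...,2]>0);
m2=cv2.morphologyEx(m.astype(np.uint8),cv2.MORPH_OPEN,np.ones((2,2)));n,l,st,ce=cv2.connectedComponentsWithStats(m2)
for i in range(1,n):
    if st[i,4]>20: print(st[i],np.round(np.nanmedian(W[l==i],0),3))
go(.62,.04,.12,94)
E
```

```text
(576, 396, 3)
[(0.97, array([269., 289., 298., 344.])), (0.49, array([  2., 207., 239., 480.]))]
[350 217  16  10 105] [0.631 0.061 0.044]
[373 225  18  11 124] [ 0.64  -0.003  0.043]
to 0.620 0.040 0.120: shift [ 0.1591 -0.014   0.1391] roll -0.004 (psi now 93.8, q6 1.6, q1 5.3) t=14.9
```

View pics/top6.png

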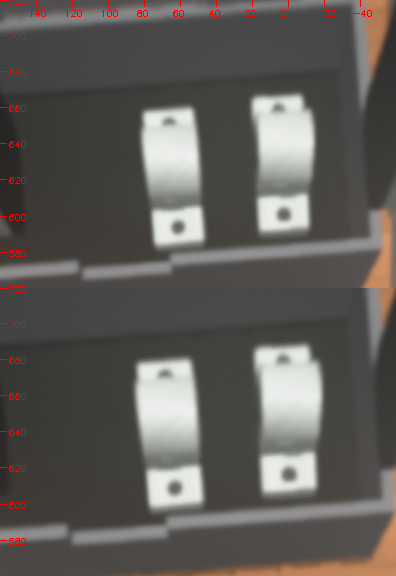

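Both blocks show clearly, at image (178,507)/(164,360) and (288,495)/(283,347). Foot centres come out at A (0.639,0.065) yaw 5.4° and B (0.646,0.001) yaw 2°, 82 mm long and about 62 mm apart as expected. Picking A first.

{"op": "apply_moves", "data": {"commands": [[0.02,0.003,0.04,-0.028,-0.05],[0.05,0.006,0.08,-0.028,-0.05],[0.09,0.0096,0.12,-0.028,-0.05],[0.13,0.0096,0.158,-0.028,-0.05],[0.16,0.0096,0.158,-0.028,-0.05],[0.18,0.0096,0.158,-0.028,-0.05],[0.18,0.0096,0.158,-0.028,-0.05]], "newtons": 60}}

```text
time: 15.6
ee_pos: [0.6349, 0.0647, 0.0954]
tcp_rot: [-177.4, 89.6, -171.9]
wrist_force: [-0.5, -0.1, -0.2]
opening: 0.0401
```

```bash
python3 - <<'E'
from h import *
o=bot.get_obs();print(o["opening"]);go(.639,.065,.012,95.4)
c=wrist();a=top(c,.57,.71,-.03,.15,.015,.0003);cv2.imwrite("pics/w7.png",a)
E
```

```text
0.040101470561257464
to 0.639 0.065 0.012: shift [ 0.0833 -0.      0.0047] roll 0.001 (psi now 95.5, q6 0.4, q1 5.8) t=15.6
```

{"op": "apply_moves", "data": {"commands": [[0.03,0,0.005,0,-0.05],[0.05,0,0.005,0,-0.05],[0.065,0,0.005,0,-0.05],[0.075,0,0.005,0,-0.05],[0.0833,0,0.005,0,-0.05],[0.0833,0,0.005,0,-0.05],[0.0833,0,0.005,0,-0.3],[0.0833,0,0.005,0,-0.5],[0.0833,0,0.005,0,-1],[0.0833,0,0.005,0,-1],[0.0833,0,0.005,0,-1],[0.0833,0,0.005,0,-1]]}}

```text
time: 16.85
ee_pos: [0.6411, 0.0652, 0.016]
tcp_rot: [-171.6, 89.9, -166.2]
wrist_force: [-2.0, -0.4, 5.9]
opening: 0.0294
```

{"op": "apply_moves", "data": {"commands": [[-0.01,0,0,0,-1],[-0.03,0,0,0,-1],[-0.07,0,0,0,-1],[-0.11,0,0,0,-1],[-0.15,0,0,0,-1],[-0.18,0,0,0,-1],[-0.18,0,0,0,-1]]}}

```text
time: 17.55
ee_pos: [0.6428, 0.0654, 0.2017]
tcp_rot: [-3.0, 89.7, 2.5]
wrist_force: [-0.0, 0.0, -2.3]
opening: 0.0292
```

```bash
python3 - <<'E'
from h import *
go(.57,-.15,.19,90.3)
c=cams.camera("side");f=c["frame"];cv2.imwrite("pics/s8.png",cv2.resize(f[60:320,220:560],None,fx=2.3,fy=2.3,interpolation=cv2.INTER_CUBIC))
E
```

```text
to 0.570 -0.150 0.190: shift [ 0.0112 -0.2075 -0.093 ] roll 0.090 (psi now 95.5, q6 0.4, q1 5.8) t=17.6
```

View pics/s8.png

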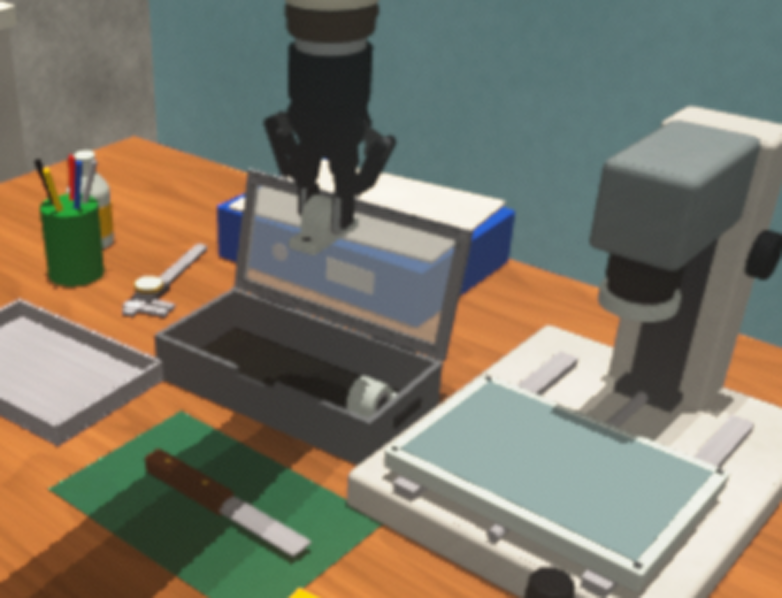

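Block A hangs level in the grip at (325,222), the spatula lies flat on the mat at (225,505), and B is still in the case at (372,393). Carrying A to the table.

{"op": "apply_moves", "data": {"commands": [[0,-0.03,-0.02,0.02,-1],[0,-0.06,-0.04,0.04,-1],[0,-0.095,-0.06,0.06,-1],[0,-0.13,-0.076,0.09,-1],[0,-0.17,-0.076,0.09,-1],[0.01,-0.2,-0.076,0.09,-1],[0.03,-0.22,-0.076,0.09,-1],[0.05,-0.2285,-0.076,0.09,-1],[0.07,-0.2285,-0.076,0.09,-1],[0.08,-0.2285,-0.076,0.09,-1],[0.08,-0.2285,-0.076,0.09,-1]]}}

```text
time: 18.7
ee_pos: [0.5872, -0.1689, 0.1158]
tcp_rot: [148.3, 89.9, 148.6]
wrist_force: [0.1, 0.2, -2.1]
opening: 0.029
```

```bash
python3 - <<'E'
from h import *
go(.59,-.17,.084,90.3)
E
```

```text
to 0.590 -0.170 0.084: shift [ 0.0318 -0.0012  0.0029] roll -0.000 (psi now 90.3, q6 -16.4, q1 -16.1) t=18.7
```

Lower slowly.

{"op": "apply_moves", "data": {"commands": [[0.01,0,0.002,0,-1],[0.018,0,0.002,0,-1],[0.024,0,0.002,0,-1],[0.028,0,0.002,0,-1],[0.03,0,0.002,0,-1],[0.0315,0,0.002,0,-1],[0.0325,0,0.002,0,-1],[0.0325,0,0.002,0,-1]]}}

```text
time: 19.5
ee_pos: [0.5892, -0.1689, 0.0834]
tcp_rot: [145.3, 89.9, 145.6]
wrist_force: [0.1, -0.4, -1.8]
opening: 0.0292
```

{"op": "apply_moves", "data": {"commands": [[0.001,0,0,0,-1],[0.002,0,0,0,-1],[0.002,0,0,0,-1]]}}

```text
time: 19.8
ee_pos: [0.59, -0.1689, 0.0829]
tcp_rot: [35.3, 89.9, 35.6]
wrist_force: [-0.2, 1.2, 4.9]
opening: 0.0289
```

{"op": "apply_moves", "data": {"commands": [[0.001,0,0,0,-1],[0.002,0,0,0,-1],[0.002,0,0,0,-1]]}}

```text
time: 20.1
ee_pos: [0.591, -0.1689, 0.0829]
tcp_rot: [1.8, 89.8, 2.1]
wrist_force: [-0.4, 2.3, 10.6]
opening: 0.0292
```

{"op": "apply_moves", "data": {"commands": [[-0.001,0,0,0,-0.3],[-0.001,0,0,0,-0.2],[-0.001,0,0,0,-0.1],[-0.001,0,0,0,0],[-0.001,0,0,0,0],[-0.02,0,0,0,0],[-0.05,0,0,0,0],[-0.09,0,0,0,0],[-0.13,0,0,0,0],[-0.13,0,0,0,0]]}}

```text
time: 21.1
ee_pos: [0.592, -0.1694, 0.2191]
tcp_rot: [-10.2, 89.3, -9.9]
wrist_force: [0.6, 0.0, 0.7]
opening: 0.0427
```

```bash
python3 - <<'E'
from h import *
go(.646,.0013,.12,91.9)
c=cams.camera("side");W=cloud(c);x,y,z=np.moveaxis(W,-1,0);m=(x>.5)&(x<.7)&(y>-.36)&(y<-.08)&(z>.085)&(z<.125)
P=W[m];print(m.sum(),np.round(np.percentile(P,[3,50,97],axis=0),3))
s=(x>.5)&(x<.72)&(y>-.36)&(y<-.08)&(z>.07)&(z<.078);print(np.round(np.percentile(W[s],[1,99],axis=0),3))
E
```

```text
to 0.646 0.001 0.120: shift [0.0994 0.1706 0.0537] roll -0.028 (psi now 90.3, q6 -16.3, q1 -16.0) t=21.1
411 [[ 0.559 -0.184  0.085]
 [ 0.575 -0.173  0.103]
 [ 0.602 -0.155  0.115]]
[[ 0.533 -0.334  0.071]
 [ 0.7   -0.099  0.077]]
```

{"op": "apply_moves", "data": {"commands": [[0,0.04,0.01,-0.028,-0.05],[0,0.08,0.03,-0.028,-0.05],[0.02,0.12,0.05,-0.028,-0.05],[0.05,0.15,0.054,-0.028,-0.05],[0.08,0.1706,0.054,-0.028,-0.05],[0.11,0.1706,0.054,-0.028,-0.05],[0.12,0.1706,0.054,-0.028,-0.05],[0.12,0.1706,0.054,-0.028,-0.05],[0.12,0.1706,0.054,-0.028,-0.05]]}}

```text
time: 22.05
ee_pos: [0.6461, 0.0009, 0.0974]
tcp_rot: [-9.0, 89.4, -7.1]
wrist_force: [-0.2, 0.1, 0.6]
opening: 0.0404
```

```bash
python3 - <<'E'
from h import *
o=bot.get_obs();print(o["opening"]);go(.645,.0013,.013,91.9)
c=wrist();a=top(c,.58,.70,-.05,.06,.015,.0002)
print(a.shape);cv2.imwrite("pics/w9.png",a)
g=cv2.cvtColor(a,cv2.COLOR_BGR2GRAY);m=g>150;
n,l,st,ce=cv2.connectedComponentsWithStats(m.astype(np.uint8))
for i in range(1,n):
    if st[i,4]>800: print(st[i],"x",.70-(st[i,1])*.0002,.70-(st[i,1]+st[i,3])*.0002,"y",.06-st[i,0]*.0002,.06-(st[i,0]+st[i,2])*.0002)
E
```

```text
0.040436173432603535
to 0.645 0.001 0.013: shift [ 0.0844  0.0006 -0.002 ] roll -0.000 (psi now 91.9, q6 -1.8, q1 0.1) t=22.1
(600, 550, 3)
[ 210   61  147   48 5254] x 0.6878 0.6781999999999999 y 0.017999999999999995 -0.011400000000000007
```

View pics/w9.png

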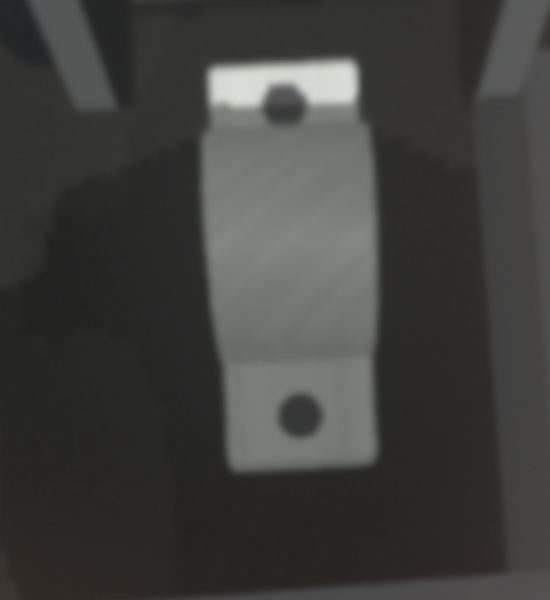

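Close-up of B: front edge (302,468), back edge (283,62), so centre (0.647,0.0015) and yaw 2.7°. The fingers straddle it evenly. Picking it now.

{"op": "apply_moves", "data": {"commands": [[0.03,0.0006,0.001,-0.014,-0.05],[0.05,0.0006,0.001,-0.014,-0.05],[0.065,0.0006,0.001,-0.014,-0.05],[0.075,0.0006,0.001,-0.014,-0.05],[0.084,0.0006,0.001,-0.014,-0.05],[0.084,0.0006,0.001,-0.014,-0.05],[0.084,0.0006,0.001,-0.014,-0.3],[0.084,0.0006,0.001,-0.014,-0.5],[0.084,0.0006,0.001,-0.014,-1],[0.084,0.0006,0.001,-0.014,-1],[0.084,0.0006,0.001,-0.014,-1],[0.084,0.0006,0.001,-0.014,-1]]}}

```text
time: 23.3
ee_pos: [0.6488, 0.0014, 0.015]
tcp_rot: [-8.1, 89.3, -5.4]
wrist_force: [-1.3, -0.0, 5.6]
opening: 0.0291
```

{"op": "apply_moves", "data": {"commands": [[-0.01,0,0,0,-1],[-0.03,0,0,0,-1],[-0.07,0,0,0,-1],[-0.11,0,0,0,-1],[-0.15,0,0,0,-1],[-0.18,0,0,0,-1],[-0.18,0,0,0,-1]]}}

```text
time: 24.0
ee_pos: [0.6479, 0.0017, 0.2008]
tcp_rot: [-6.2, 88.8, -3.5]
wrist_force: [1.1, 0.1, -2.2]
opening: 0.0293
```

```bash
python3 - <<'E'
from h import *
go(.59,-.27,.12,90.3)
E
```

```text
to 0.590 -0.270 0.120: shift [ 0.08   -0.2685 -0.0721] roll 0.041 (psi now 92.7, q6 -2.5, q1 0.2) t=24.0
```

{"op": "apply_moves", "data": {"commands": [[0,-0.03,-0.02,0.02,-1],[0,-0.06,-0.04,0.04,-1],[0,-0.1,-0.06,0.041,-1],[0,-0.14,-0.072,0.041,-1],[0,-0.18,-0.072,0.041,-1],[0,-0.22,-0.072,0.041,-1],[0,-0.25,-0.072,0.041,-1],[0.02,-0.2685,-0.072,0.041,-1],[0.05,-0.2685,-0.072,0.041,-1],[0.075,-0.2685,-0.072,0.041,-1],[0.09,-0.2685,-0.072,0.041,-1],[0.09,-0.2685,-0.072,0.041,-1]]}}

```text
time: 25.2
ee_pos: [0.589, -0.2693, 0.107]
tcp_rot: [2.4, 89.1, 2.7]
wrist_force: [0.0, -0.5, -1.2]
opening: 0.029
```

```bash
python3 - <<'E'
from h import *
go(.59,-.27,.082,90.3);print(bot.get_obs()["wrist_force"])
E
```

```text
to 0.590 -0.270 0.082: shift [ 0.0251 -0.0007  0.0006] roll 0.001 (psi now 90.3, q6 -25.1, q1 -24.8) t=25.2
[ 0.02426889 -0.51371778 -1.18685372]
```

{"op": "apply_moves", "data": {"commands": [[0.01,0,0,0,-1],[0.016,0,0,0,-1],[0.02,0,0,0,-1],[0.0225,0,0,0,-1],[0.024,0,0,0,-1],[0.025,0,0,0,-1],[0.026,0,0,0,-1],[0.026,0,0,0,-1]]}}

```text
time: 26.0
ee_pos: [0.5899, -0.2694, 0.0821]
tcp_rot: [0.5, 89.0, 0.9]
wrist_force: [-0.3, 2.1, 3.9]
opening: 0.0288
```

{"op": "apply_moves", "data": {"commands": [[0.001,0,0,0,-1],[0.0015,0,0,0,-1],[0.0015,0,0,0,-1]]}}

```text
time: 26.3
ee_pos: [0.5906, -0.2694, 0.0821]
tcp_rot: [-1.1, 88.9, -0.7]
wrist_force: [0.6, 2.1, 7.8]
opening: 0.0289
```

{"op": "apply_moves", "data": {"commands": [[-0.001,0,0,0,-0.3],[-0.001,0,0,0,-0.2],[-0.001,0,0,0,-0.1],[-0.001,0,0,0,0],[-0.001,0,0,0,0],[-0.02,0,0,0,0],[-0.05,0,0,0,0],[-0.09,0,0,0,0],[-0.13,0,0,0,0],[-0.14,0,-0.04,0,0],[-0.14,0,-0.09,0,-0.5],[-0.14,0,-0.14,0,-1]]}}

```text
time: 27.5
ee_pos: [0.4467, -0.2701, 0.2193]
tcp_rot: [-2.2, 88.9, -1.8]
wrist_force: [-1.5, 0.0, 0.2]
opening: 0.014
```

```bash
python3 - <<'E'
from h import *
c=cams.camera("side");W=cloud(c);x,y,z=np.moveaxis(W,-1,0);f=c["frame"]
for a,b in((-.22,-.1),(-.34,-.225)):
    m=(x>.54)&(x<.7)&(y>a)&(y<b)&(z>.085)&(z<.125);print(m.sum(),np.round(np.percentile(W[m],[3,50,97],axis=0),3))
s=(x>.45)&(x<.75)&(y>-.36)&(y<-.08)&(z>.07)&(z<.078);print(np.round(np.percentile(W[s],[1,99],axis=0),3))
cs=cams.camera("scene");Ws=cloud(cs);
for n,cc,w in(("side",c,W),("scene",cs,Ws)):
    x,y,z=np.moveaxis(w,-1,0);m=biggest((x>.33)&(x<.47)&(y>-.39)&(y<-.25)&(z>.105)&(z<.155),1);k=w[m]
    print(n,len(k),np.round(np.percentile(k,[3,50,97],axis=0),3))
    t=m&(z>.146);p=onplane(cc,t,.15);print("  top",t.sum(),np.round(p.mean(0),3)[:2])
cv2.imwrite("pics/s10.png",cv2.resize(f[130:440,280:590],None,fx=1.9,fy=1.9,interpolation=cv2.INTER_CUBIC))
print(bot.get_obs()["ee_pos"])
E
```

```text
399 [[ 0.552 -0.184  0.085]
 [ 0.573 -0.172  0.101]
 [ 0.6   -0.154  0.115]]
464 [[ 0.558 -0.284  0.085]
 [ 0.574 -0.272  0.104]
 [ 0.6   -0.255  0.115]]
[[ 0.532 -0.334  0.071]
 [ 0.7   -0.098  0.077]]
side 584 [[ 0.387 -0.335  0.116]
 [ 0.392 -0.324  0.143]
 [ 0.411 -0.309  0.153]]
  top 259 [ 0.4   -0.321]
scene 187 [[ 0.392 -0.335  0.114]
 [ 0.41  -0.32   0.139]
 [ 0.417 -0.307  0.154]]
  top 67 [ 0.402 -0.321]
[ 0.44306828 -0.26969918  0.2196593 ]
```

View pics/s10.png

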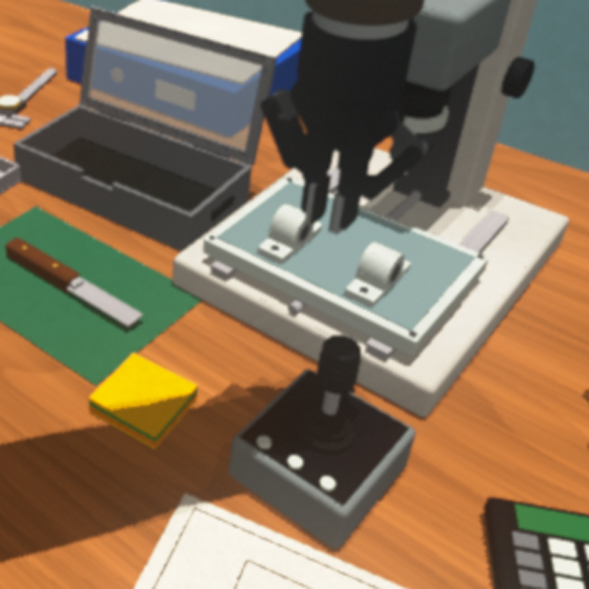

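Both blocks stand on the table at (283,232) and (378,272). The case is empty, and the knob is at (340,362), i.e. (0.401,-0.321). The buttons, and so the operator's side, face the robot, so I push towards +x with shut fingers.

{"op": "apply_moves", "data": {"commands": [[0,-0.02,-0.04,0.028,-1],[0,-0.04,-0.08,0.028,-1],[0,-0.052,-0.095,0.028,-1],[0,-0.052,-0.095,0.028,-1],[0.04,-0.052,-0.095,0.028,-1],[0.08,-0.052,-0.095,0.028,-1],[0.11,-0.052,-0.095,0.028,-1],[0.121,-0.052,-0.095,0.028,-1],[0.121,-0.052,-0.095,0.028,-1]]}}

```text
time: 28.5
ee_pos: [0.3506, -0.3213, 0.0959]
tcp_rot: [6.8, 89.0, 5.5]
wrist_force: [0.1, -0.0, -0.9]
opening: 0.0001
```

```bash
python3 - <<'E'
from h import *
go(.372,-.321,.098,88.7);go(.405,-.3215,.098,88.7);o=bot.get_obs();print(o["ee_pos"],o["opening"],o["wrist_force"])
E
```

```text
to 0.372 -0.321 0.098: shift [-0.0017  0.0008  0.0215] roll -0.001 (psi now 88.7, q6 -41.6, q1 -42.9) t=28.5
to 0.405 -0.322 0.098: shift [-0.0012  0.0011  0.0545] roll -0.001 (psi now 88.7, q6 -41.6, q1 -42.9) t=28.5
[ 0.35055474 -0.32131424  0.09591618] 8.847742736428128e-05 [ 0.05678582 -0.01115948 -0.93364734]
```

{"op": "apply_moves", "data": {"commands": [[0,0,0.012,0,-1],[0,0,0.022,0,-1],[0,0,0.025,0,-1],[0,0,0.028,0,-1],[0,0,0.03,0,-1],[0,0,0.032,0,-1],[0,0,0.034,0,-1],[0,0,0.036,0,-1],[0,0,0.038,0,-1],[0,0,0.04,0,-1],[0,0,0.042,0,-1],[0,0,0.043,0,-1]]}}

```text
time: 29.7
ee_pos: [0.3929, -0.3224, 0.0969]
tcp_rot: [6.3, 89.1, 4.9]
wrist_force: [-6.6, 0.8, 3.6]
opening: 0.0
```

{"op": "apply_moves", "data": {"commands": [[0,0,0.002,0,-1],[0,0,0.004,0,-1],[0,0,0.006,0,-1],[0,0,0.007,0,-1]]}}

```text
time: 30.1
ee_pos: [0.3987, -0.3225, 0.0967]
tcp_rot: [9.1, 89.3, 7.6]
wrist_force: [-8.4, 0.1, 1.0]
opening: -0.0001
```

```bash
cat > st.py <<'E'
from h import *
c=cams.camera("side");W=cloud(c);x,y,z=np.moveaxis(W,-1,0);f=c["frame"]
s=(x>.45)&(x<.85)&(y>-.36)&(y<-.08)&(z>.07)&(z<.078);print("stage",np.round(np.percentile(W[s],[1,99],axis=0),3))
for a,b in((-.22,-.1),(-.34,-.225)):
    m=(x>.54)&(x<.78)&(y>a)&(y<b)&(z>.088)&(z<.12);print(m.sum(),np.round(np.percentile(W[m],[3,50,97],axis=0),3))
m=(x>.36)&(x<.5)&(y>-.39)&(y<-.25)&(z>.125)&(z<.16);print(np.round(np.median(W[m],0),3))
cv2.imwrite("pics/st.png",cv2.resize(f[130:440,280:590],None,fx=1.9,fy=1.9,interpolation=cv2.INTER_CUBIC))
o=bot.get_obs();print(o["ee_pos"],o["wrist_force"],o["time"])
E
python3 st.py
```

```text
stage [[ 0.608 -0.334  0.071]
 [ 0.829 -0.097  0.077]]
22 [[ 0.643 -0.161  0.088]
 [ 0.645 -0.156  0.095]
 [ 0.647 -0.153  0.108]]
78 [[ 0.648 -0.284  0.089]
 [ 0.662 -0.283  0.103]
 [ 0.678 -0.28   0.115]]
[ 0.388 -0.326  0.15 ]
[ 0.3989414  -0.32246769  0.09676149] [-6.28454421  1.07056399  0.79404679] 30.15
```

{"op": "apply_moves", "data": {"commands": [[0,0,0.003,0,-1],[0,0,0.006,0,-1],[0,0,0.008,0,-1],[0,0,0.008,0,-1]]}}

```text
time: 30.55
ee_pos: [0.4053, -0.3223, 0.0959]
tcp_rot: [18.1, 89.4, 16.6]
wrist_force: [-7.7, 1.0, -1.7]
opening: 0.0
```

{"op": "apply_moves", "data": {"commands": [[0,0,0.002,0,-1],[0,0,0.004,0,-1],[0,0,0.004,0,-1],[0,0,0.004,0,-1]]}}

```text
time: 30.95
ee_pos: [0.4066, -0.3222, 0.0954]
tcp_rot: [43.0, 89.7, 41.5]
wrist_force: [-16.6, 0.6, 4.6]
opening: -0.0
```

```bash
python3 st.py
```

```text
stage [[ 0.632 -0.334  0.071]
 [ 0.829 -0.097  0.078]]
3 [[ 0.667 -0.154  0.09 ]
 [ 0.667 -0.154  0.093]
 [ 0.668 -0.154  0.096]]
102 [[ 0.668 -0.284  0.088]
 [ 0.682 -0.283  0.103]
 [ 0.705 -0.278  0.115]]
[ 0.396 -0.326  0.15 ]
[ 0.4065495  -0.32216943  0.09536388] [-16.75430953   0.85045472   4.54799184] 31.0
```

The table is at its stop: force jumped to 17 N and the table has moved 99 mm. Holding.

{"op": "apply_moves", "data": {"commands": [[0,0,0.003,0,-1],[0,0,0.003,0,-1],[0,0,0.003,0,-1],[0,0,0.003,0,-1],[0,0,0.003,0,-1],[0,0,0.003,0,-1],[0,0,0.003,0,-1],[0,0,0.003,0,-1],[0,0,0.003,0,-1],[0,0,0.003,0,-1],[0,0,0.003,0,-1],[0,0,0.003,0,-1]]}}

```text
time: 32.2
ee_pos: [0.4067, -0.3222, 0.0953]
tcp_rot: [111.6, 89.8, 110.0]
wrist_force: [-18.4, 0.5, 7.6]
opening: -0.0001
```

{"op": "apply_moves", "data": {"commands": [[0,0,0.003,0,-1],[0,0,0.003,0,-1],[0,0,0.003,0,-1],[0,0,0.003,0,-1],[0,0,0.003,0,-1],[0,0,0.003,0,-1],[0,0,0.003,0,-1],[0,0,0.003,0,-1],[0,0,0.003,0,-1],[0,0,0.003,0,-1],[0,0,0.003,0,-1],[0,0,0.003,0,-1]]}}

```text
time: 33.4
ee_pos: [0.4068, -0.3222, 0.0953]
tcp_rot: [152.2, 89.5, 150.5]
wrist_force: [-19.6, 0.3, 7.9]
opening: -0.0002
```

```bash
python3 st.py; cp pics/st.png pics/st11.png
```

```text
stage [[ 0.632 -0.334  0.071]
 [ 0.83  -0.097  0.078]]
10 [[ 0.666 -0.156  0.09 ]
 [ 0.669 -0.155  0.094]
 [ 0.669 -0.153  0.102]]
92 [[ 0.668 -0.284  0.089]
 [ 0.682 -0.283  0.104]
 [ 0.705 -0.279  0.115]]
[ 0.397 -0.326  0.149]
[ 0.40676469 -0.32216002  0.09525192] [-19.26890622   0.67601034   9.01937127] 33.45
```

View pics/st11.png

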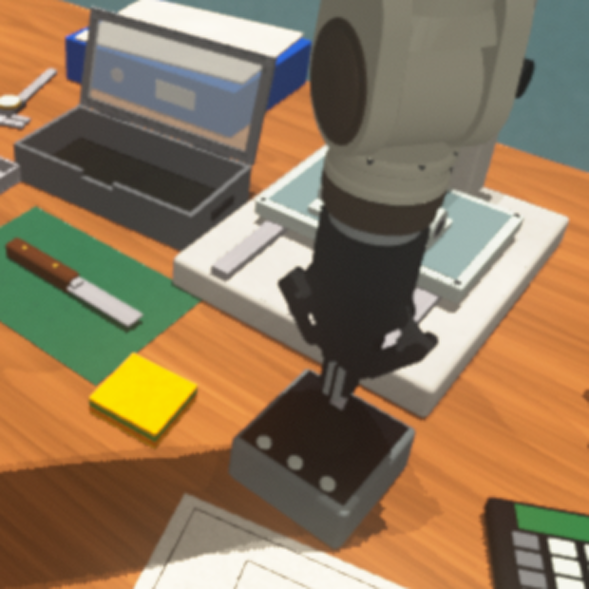

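Stick over, table in, and both blocks standing (B's end visible at (440,220)). It has been held for over 2.4 s. I'll release slowly and then retreat.

{"op": "apply_moves", "data": {"commands": [[0,0,-0.003,0,-1],[0,0,-0.006,0,-1],[0,0,-0.009,0,-1],[0,0,-0.012,0,-1],[0,0,-0.015,0,-1],[0,0,-0.018,0,-1],[0,0,-0.021,0,-1],[0,0,-0.024,0,-1],[0,0,-0.027,0,-1],[0,0,-0.03,0,-1],[0,0,-0.034,0,-1],[0,0,-0.055,0,-1]]}}

```text
time: 34.65
ee_pos: [0.3523, -0.3205, 0.0955]
tcp_rot: [150.6, 89.6, 148.9]
wrist_force: [0.3, 0.7, -0.3]
opening: 0.0
```

{"op": "apply_moves", "data": {"commands": [[0,0,-0.005,0,-1],[-0.03,0,-0.005,0,-1],[-0.07,0,-0.005,0,-1],[-0.11,0,-0.005,0,0],[-0.15,0,-0.005,0,0],[-0.18,0,-0.005,0,0],[-0.18,0.02,0.03,0,0],[-0.18,0.04,0.06,0,0],[-0.18,0.05,0.08,0,0],[-0.18,0.05,0.08,0,0]]}}

```text
time: 35.65
ee_pos: [0.437, -0.2725, 0.2745]
tcp_rot: [146.9, 89.5, 145.4]
wrist_force: [-0.7, -0.2, 0.2]
opening: 0.0424
```

```bash
cp st.py st2.py; python3 - <<'E'
exec(open("st.py").read())
for n,c in(("side",c),("scene",cams.camera("scene"))):
    W=cloud(c);f=c["frame"];hsv=cv2.cvtColor(f,cv2.COLOR_BGR2HSV);S=hsv[...,1];x,y,z=np.moveaxis(W,-1,0)
    for zp,hi,tag in((.026,.035,"all"),(.004,.01,"floor")):
        b=biggest((x>.3)&(x<.66)&(y>.18)&(y<.55)&(S<60)&(z<hi));rect(onplane(c,b,zp),n+" tray "+tag)
go(.59,-.169,.12,90.3);go(.59,-.269,.12,90.3)
E
```

```text
stage [[ 0.533 -0.334  0.071]
 [ 0.829 -0.098  0.077]]
354 [[ 0.567 -0.184  0.089]
 [ 0.576 -0.173  0.106]
 [ 0.6   -0.154  0.115]]
402 [[ 0.567 -0.284  0.089]
 [ 0.575 -0.272  0.106]
 [ 0.6   -0.255  0.115]]
[ 0.394 -0.324  0.147]
[ 0.43584492 -0.27302133  0.27465959] [ 0.21406865 -0.02184195 -0.04727012] 35.7
side tray all 3787 c [465. 308.] size [187. 294.] ang 4.6
side tray floor 2131 c [481. 354.] size [139. 214.] ang 4.4
scene tray all 3672 c [478. 331.] size [181. 246.] ang 3.9
scene tray floor 2487 c [450. 337.] size [140. 227.] ang 3.8
to 0.590 -0.169 0.120: shift [0.1542 0.1081 0.153 ] roll -0.033 (psi now 88.4, q6 -30.5, q1 -32.1) t=35.8
to 0.590 -0.269 0.120: shift [0.1538 0.0082 0.1558] roll -0.033 (psi now 88.4, q6 -30.5, q1 -32.1) t=35.8
```

The table is back out with the blocks unmoved on it, and the tray is where it was. Taking A from the table.

{"op": "apply_moves", "data": {"commands": [[0.01,0.03,0.04,-0.033,0],[0.03,0.06,0.08,-0.033,0],[0.06,0.09,0.12,-0.033,0],[0.1,0.108,0.153,-0.033,0],[0.14,0.108,0.153,-0.033,0],[0.15,0.108,0.153,-0.033,0],[0.15,0.108,0.153,-0.033,0],[0.15,0.108,0.153,-0.033,0]]}}

```text
time: 36.55
ee_pos: [0.5897, -0.1704, 0.1267]
tcp_rot: [145.9, 89.7, 146.1]
wrist_force: [-0.0, 0.5, 0.8]
opening: 0.0424
```

```bash
python3 - <<'E'
from h import *
go(.591,-.169,.082,90.3);print(bot.get_obs()["opening"])
c=wrist();a=top(c,.53,.67,-.24,-.1,.082,.00025);cv2.imwrite("pics/w12.png",a)
E
```

```text
to 0.591 -0.169 0.082: shift [0.0447 0.0012 0.0015] roll -0.002 (psi now 90.2, q6 -16.4, q1 -16.2) t=36.5
0.04240281969962096
```

View pics/w12.png

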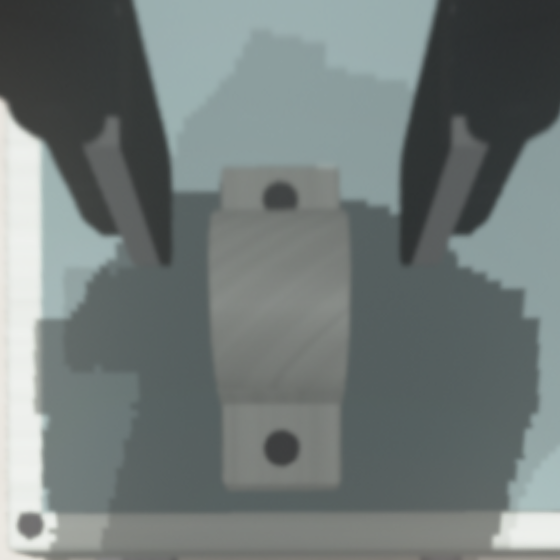

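A stands at image (281,328), i.e. (0.588,-0.170), centred between the fingers. Gripping.

{"op": "apply_moves", "data": {"commands": [[0.02,0,-0.001,0,0],[0.033,0,-0.001,0,0],[0.041,0,-0.001,0,0],[0.0435,0,-0.001,0,0],[0.0435,0,-0.001,0,-0.2],[0.0435,0,-0.001,0,-0.3],[0.0435,0,-0.001,0,-0.4],[0.0435,0,-0.001,0,-1],[0.0435,0,-0.001,0,-1],[0.0435,0,-0.001,0,-1],[0.0435,0,-0.001,0,-1]]}}

```text
time: 37.7
ee_pos: [0.5895, -0.1704, 0.0847]
tcp_rot: [129.7, 89.8, 129.9]
wrist_force: [-1.3, 1.0, 5.6]
opening: 0.029
```

{"op": "apply_moves", "data": {"commands": [[-0.006,0,0,0,-1],[-0.015,0,0,0,-1],[-0.03,0,0,0,-1],[-0.05,0,0,0,-1],[-0.09,0,0,0,-1],[-0.13,0,0,0,-1],[-0.14,0.03,-0.03,0,-1],[-0.14,0.07,-0.06,0,-1],[-0.14,0.11,-0.09,0,-1],[-0.14,0.15,-0.12,0,-1],[-0.14,0.19,-0.14,0,-1],[-0.14,0.23,-0.16,0,-1]]}}

```text
time: 38.9
ee_pos: [0.4277, 0.0598, 0.2272]
tcp_rot: [96.9, 89.8, 97.0]
wrist_force: [1.1, 0.6, -1.6]
opening: 0.0291
```

{"op": "apply_moves", "data": {"commands": [[0,0.04,0,0,-1],[0,0.08,0,0,-1],[0,0.12,0,0,-1],[0,0.15,0,0,-1],[0,0.17,0,0,-1],[0,0.17,0,0,-1],[0,0.17,0,0,-1]]}}

```text
time: 39.6
ee_pos: [0.427, 0.2298, 0.2284]
tcp_rot: [90.9, 89.8, 91.2]
wrist_force: [-0.1, 0.3, -0.8]
opening: 0.0291
```

```bash
python3 - <<'E'
from h import *
o=bot.get_obs();print(o["ee_pos"],o["opening"],o["wrist_force"])
c=wrist();a=top(c,.36,.58,.18,.48,.026,.0005);b=top(c,.36,.58,.18,.48,.004,.0005)
cv2.imwrite("pics/w13.png",np.hstack([a[:, :],b])[:, :]);print(a.shape)
cv2.imwrite("pics/w13s.png",cv2.resize(np.vstack([a,b]),None,fx=.65,fy=.65))
E
```

```text
[0.42701805 0.22984529 0.22837616] 0.029125126155266915 [-0.11373877  0.29608557 -0.79667902]
(440, 600, 3)
```

View pics/w13s.png

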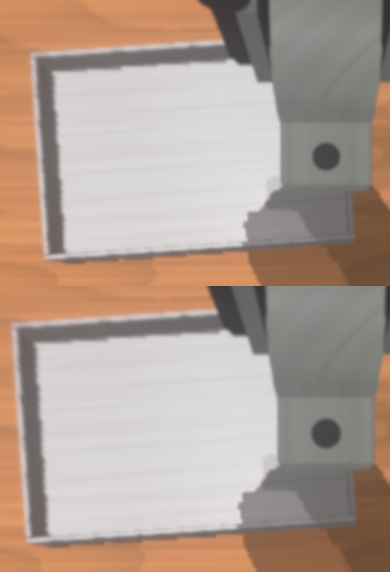

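The tray rim corners at (31,53), (46,258) and (353,240) give centre (0.467,0.332), yaw 4.2°, 158 x 236 mm as expected. A goes at tray y +55 mm, i.e. (0.463,0.387).

{"op": "apply_moves", "data": {"commands": [[0,0.04,0.01,-0.03,-1],[0,0.08,0.02,-0.068,-1],[0.02,0.12,0.036,-0.068,-1],[0.06,0.15,0.036,-0.068,-1],[0.1,0.157,0.036,-0.068,-1],[0.13,0.157,0.036,-0.068,-1],[0.16,0.157,0.036,-0.068,-1],[0.16,0.157,0.036,-0.068,-1],[0.16,0.157,0.036,-0.068,-1]]}}

```text
time: 40.55
ee_pos: [0.463, 0.3861, 0.0698]
tcp_rot: [87.3, 89.8, 91.3]
wrist_force: [0.5, -0.6, -1.3]
opening: 0.029
```

```bash
python3 - <<'E'
from h import *
go(.463,.387,.018,94.2)
E
```

```text
to 0.463 0.387 0.018: shift [0.0518 0.0007 0.    ] roll -0.003 (psi now 94.0, q6 35.8, q1 39.8) t=40.5
```

{"op": "apply_moves", "data": {"commands": [[0.02,0,0,0,-1],[0.035,0,0,0,-1],[0.044,0,0,0,-1],[0.048,0,0,0,-1],[0.05,0,0,0,-1],[0.0515,0,0,0,-1],[0.0525,0,0,0,-1],[0.0525,0,0,0,-1]]}}

```text
time: 41.35
ee_pos: [0.4631, 0.3864, 0.0175]
tcp_rot: [81.8, 89.8, 85.8]
wrist_force: [-0.4, 0.8, -2.3]
opening: 0.0288
```

{"op": "apply_moves", "data": {"commands": [[0.001,0,0,0,-1],[0.002,0,0,0,-1],[0.002,0,0,0,-1]]}}

```text
time: 41.65
ee_pos: [0.4634, 0.3866, 0.0167]
tcp_rot: [68.9, 89.8, 72.9]
wrist_force: [-1.4, -1.9, 6.9]
opening: 0.0293
```

Contact at 0.0167, as predicted. Release, lift and return for B.

{"op": "apply_moves", "data": {"commands": [[-0.001,0,0,0,-0.3],[-0.001,0,0,0,-0.2],[-0.001,0,0,0,-0.1],[-0.001,0,0,0,0],[-0.001,0,0,0,0],[-0.02,0,0,0,0],[-0.05,0,0,0,0],[-0.09,0,0,0,0],[-0.14,0,0,0,0],[-0.19,0,0,0,0],[-0.21,-0.04,0,0,0],[-0.21,-0.09,0,0,0]]}}

```text
time: 42.85
ee_pos: [0.4703, 0.2969, 0.23]
tcp_rot: [44.8, 89.5, 49.0]
wrist_force: [1.4, 0.5, -0.1]
opening: 0.0426
```

{"op": "apply_moves", "data": {"commands": [[0,-0.05,0,0.02,0],[0,-0.1,0,0.04,0],[0,-0.15,0,0.06,0],[0,-0.2,0,0.066,0],[0,-0.25,0,0.066,0],[0,-0.3,0.01,0.066,0],[0,-0.35,0.03,0.066,0],[0,-0.4,0.06,0.066,0],[0,-0.45,0.08,0.066,0],[0,-0.5,0.08,0.066,0],[0,-0.53,0.08,0.066,0],[0,-0.53,0.08,0.066,0]]}}

```text
time: 44.05
ee_pos: [0.5885, -0.2308, 0.2254]
tcp_rot: [56.3, 89.6, 56.4]
wrist_force: [0.6, 0.6, -0.6]
opening: 0.0428
```

```bash
python3 - <<'E'
from h import *
go(.59,-.2695,.13,90.3)
c=cams.camera("side");W=cloud(c);x,y,z=np.moveaxis(W,-1,0)
m=(x>.4)&(x<.55)&(y>.22)&(y<.46)&(z>.034)&(z<.07);print("block in tray",m.sum(),np.round(np.percentile(W[m],[3,50,97],axis=0),3))
m=(x>.54)&(x<.7)&(y>-.34)&(y<-.225)&(z>.085)&(z<.12);print("B",m.sum(),np.round(np.percentile(W[m],[3,50,97],axis=0),3))
E
```

```text
to 0.590 -0.270 0.130: shift [ 0.0952 -0.0393  0.001 ] roll -0.003 (psi now 90.1, q6 -21.7, q1 -21.6) t=44.0
block in tray 122 [[0.443 0.37  0.035]
 [0.456 0.381 0.042]
 [0.475 0.399 0.048]]
B 469 [[ 0.555 -0.284  0.085]
 [ 0.574 -0.272  0.104]
 [ 0.601 -0.255  0.115]]
```

{"op": "apply_moves", "data": {"commands": [[0,-0.03,0.001,0,0],[0.02,-0.039,0.001,0,0],[0.06,-0.039,0.001,0,0],[0.095,-0.039,0.001,0,0],[0.12,-0.039,0.001,0,0],[0.135,-0.039,0.001,0,0],[0.1425,-0.039,0.001,0,0],[0.1425,-0.039,0.001,0,0],[0.1425,-0.039,0.001,0,-0.2],[0.1425,-0.039,0.001,0,-0.3],[0.1425,-0.039,0.001,0,-0.4],[0.1425,-0.039,0.001,0,-1]]}}

```text
time: 45.3
ee_pos: [0.5911, -0.2667, 0.0852]
tcp_rot: [39.4, 89.4, 39.6]
wrist_force: [-0.7, 0.3, 5.2]
opening: 0.0289
```

{"op": "apply_moves", "data": {"commands": [[0,0,0,0,-1],[0,0,0,0,-1],[0,0,0,0,-1],[0,0,0,0,-1]]}}

```text
time: 45.7
ee_pos: [0.5911, -0.2667, 0.0852]
tcp_rot: [39.6, 89.4, 39.8]
wrist_force: [0.7, 0.7, -0.3]
opening: 0.0291
```

{"op": "apply_moves", "data": {"commands": [[-0.006,0,0,0,-1],[-0.015,0,0,0,-1],[-0.03,0,0,0,-1],[-0.05,0,0,0,-1],[-0.09,0,0,0,-1],[-0.13,0,0,0,-1],[-0.14,0.03,-0.03,0,-1],[-0.14,0.07,-0.06,0,-1],[-0.14,0.11,-0.09,0,-1],[-0.14,0.15,-0.12,0,-1],[-0.14,0.19,-0.12,0,-1],[-0.14,0.23,-0.12,0,-1]]}}

```text
time: 46.9
ee_pos: [0.4685, -0.0367, 0.2278]
tcp_rot: [29.5, 89.3, 29.6]
wrist_force: [1.6, 0.6, -1.8]
opening: 0.0293
```

{"op": "apply_moves", "data": {"commands": [[0,0.04,0,-0.02,-1],[0,0.08,0,-0.04,-1],[0,0.12,0,-0.068,-1],[0,0.16,0,-0.068,-1],[0,0.2,0,-0.068,-1],[0,0.24,0,-0.068,-1],[0,0.28,0,-0.068,-1],[0,0.31,0,-0.068,-1],[0,0.314,0,-0.068,-1],[0,0.314,0,-0.068,-1]]}}

```text
time: 47.9
ee_pos: [0.4677, 0.2779, 0.2305]
tcp_rot: [24.9, 89.3, 29.0]
wrist_force: [0.3, -1.1, -2.0]
opening: 0.0291
```

```bash
python3 - <<'E'
from h import *
go(.471,.275,.07,94.2);go(.471,.275,.018,94.2);print(bot.get_obs()["opening"])
for n in("scene",):
    c=cams.camera(n);W=cloud(c);f=c["frame"];S=cv2.cvtColor(f,cv2.COLOR_BGR2HSV)[...,1];x,y,z=np.moveaxis(W,-1,0)
    b=biggest((x>.3)&(x<.66)&(y>.18)&(y<.55)&(S<60)&(z<.035));rect(onplane(c,b,.026),n+" tray all")
c=wrist();a=top(c,.36,.58,.18,.5,.026,.0004);cv2.imwrite("pics/w16.png",a)
E
```

```text
to 0.471 0.275 0.070: shift [ 0.1605 -0.004   0.0013] roll -0.001 (psi now 94.1, q6 26.6, q1 30.7) t=47.9
to 0.471 0.275 0.018: shift [ 0.2125 -0.0043  0.0007] roll -0.001 (psi now 94.1, q6 26.6, q1 30.7) t=47.9
0.02907722204098806
scene tray all 3556 c [478. 331.] size [181. 246.] ang 4.0
```

{"op": "apply_moves", "data": {"commands": [[0.04,-0.004,0.003,0,-1],[0.08,-0.004,0.003,0,-1],[0.12,-0.004,0.003,0,-1],[0.155,-0.004,0.002,0,-1],[0.18,-0.004,0.002,0,-1],[0.195,-0.004,0.001,0,-1],[0.204,-0.004,0.001,0,-1],[0.208,-0.004,0.001,0,-1],[0.21,-0.004,0.001,0,-1],[0.2115,-0.004,0.001,0,-1],[0.2125,-0.004,0.001,0,-1],[0.2125,-0.004,0.001,0,-1]]}}

```text
time: 49.2
ee_pos: [0.4717, 0.2741, 0.0184]
tcp_rot: [24.4, 89.2, 28.4]
wrist_force: [-0.7, -0.8, -1.9]
opening: 0.029
```

{"op": "apply_moves", "data": {"commands": [[0.001,0,0,0,-1],[0.002,0,0,0,-1],[0.002,0,0,0,-1]]}}

```text
time: 49.5
ee_pos: [0.472, 0.2743, 0.0172]
tcp_rot: [24.4, 89.2, 28.4]
wrist_force: [-0.7, -0.1, 3.7]
opening: 0.0291
```

{"op": "apply_moves", "data": {"commands": [[0,0,0,0,-0.3],[0,0,0,0,-0.2],[0,0,0,0,-0.1],[0,0,0,0,0],[0,0,0,0,0],[-0.02,0,0,0,0],[-0.05,0,0,0,0],[-0.09,0,0,0,0],[-0.14,0,0,0,0],[-0.19,0,0,0,0],[-0.22,0,-0.05,0,0],[-0.22,0,-0.1,0,0]]}}

```text
time: 50.7
ee_pos: [0.3775, 0.2668, 0.2387]
tcp_rot: [26.4, 88.9, 30.3]
wrist_force: [-0.7, 0.8, -0.3]
opening: 0.0427
```

```bash
python3 - <<'E'
from h import *
cs={n:cams.camera(n) for n in("scene","side")}
for n,c in cs.items():
    W=cloud(c);x,y,z=np.moveaxis(W,-1,0)
    for a,b in((.23,.325),(.335,.46)):
        m=(x>.4)&(x<.55)&(y>a)&(y<b)&(z>.036)&(z<.07);print(n,"block",m.sum(),np.round(np.percentile(W[m],[3,50,97],axis=0),3))
    m=(x>.62)&(x<.82)&(y>-.02)&(y<.2)&(z>.15)&(z<.17);print(" lid x at z.16",np.round(np.median(x[m]),3))
    m=(x>.36)&(x<.5)&(y>-.39)&(y<-.25)&(z>.12)&(z<.16);print(" knob",np.round(np.median(W[m],0),3))
    f=c["frame"];H,S,V=[q.astype(int) for q in cv2.split(cv2.cvtColor(f,cv2.COLOR_BGR2HSV))]
    b=biggest((x>.3)&(x<.56)&(y>-.15)&(y<.2)&(H<20)&(S>60)&(V<150)&(z>.004)&(z<.05),1);rect(onplane(c,b,.022),n+" handle")
    for k in("calculator","flask","pen_pot","glue_bottle","notes","caliper"):
        pass
W=cloud(cs["side"]);x,y,z=np.moveaxis(W,-1,0);s=(x>.45)&(x<.72)&(y>-.36)&(y<-.08)&(z>.07)&(z<.078);print("stage",np.round(np.percentile(W[s],[1,99],axis=0),3))
a=cv2.resize(cs["scene"]["frame"][150:460,40:600],None,fx=1.4,fy=1.4);b=cv2.resize(cs["side"]["frame"][170:330,90:390],(784,418))[:170]
b=cv2.resize(cs["side"]["frame"][180:300,180:400],(290,160));a[0:160,494:784]=b
cv2.imwrite("pics/fin.png",a);print(bot.get_obs()["time"],bot.get_obs()["ee_pos"])
E
```

```text
scene block 104 [[0.458 0.258 0.037]
 [0.475 0.272 0.043]
 [0.488 0.287 0.048]]
scene block 104 [[0.451 0.37  0.037]
 [0.469 0.384 0.042]
 [0.482 0.4   0.048]]
 lid x at z.16 0.733
 knob [ 0.411 -0.32   0.144]
scene handle 301 c [444.  57.] size [102.  34.] ang 89.8
side block 117 [[0.452 0.258 0.037]
 [0.464 0.271 0.043]
 [0.482 0.288 0.048]]
side block 105 [[0.445 0.371 0.036]
 [0.456 0.381 0.043]
 [0.475 0.399 0.048]]
 lid x at z.16 0.729
 knob [ 0.393 -0.324  0.145]
side handle 399 c [430.  55.] size [109.  31.] ang 89.7
stage [[ 0.533 -0.334  0.071]
 [ 0.7   -0.099  0.077]]
50.8 [0.3734403  0.26601281 0.23779705]
```

View pics/fin.png

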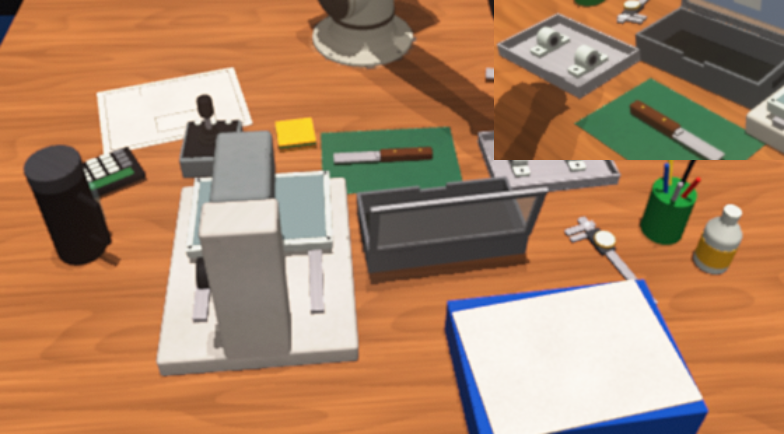

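The final picture shows both blocks standing in the tray (inset (547,42) and (587,62)) and the case empty with its lid open. The spatula is flat on the mat at (385,155), the table out, the stick centred and the bystanders in place. Handing in.

```bash
python3 -c "
from workcell import bot
print(bot.job_done())"
```

```text
the job is handed in; nothing more can be done
None
```

I finished the whole sequence and handed the job in at about 51 s of the 210 s. No verdict is reported back.

- **Opening the case:** I levered the lid up with the smaller spatula's blade in the notch and swung it back to about 1.76 rad. The spatula then went flat back on the mat.
- **Blocks on the table:** There were two blocks, and I set both on the table on their feet.
- **Joystick:** I pushed it to its stop at 17–20 N. The table moved about 99 mm in, and I held it there for more than 2.4 s. The table then came back out.
- **Blocks in the tray:** I moved both blocks into the tray, standing.

**Last checks (camera and depth):**
- Block tops are at about 45 mm, near tray y +54 and −58 mm.
- The lid is still open.
- The table's front edge is back at its starting place and the knob is centred.
- The spatula is flat on the mat.
- The gripper is clear at z = 0.24 m.

Nothing failed. I checked the other things on the desk only by eye in the final picture, where they look unmoved. The tray's position from the wide cameras scattered by 1–2 cm, so I used the wrist camera's figure; the contact heights agreed with it.

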